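# Load the relay tester and hold its keyed test handle home

### The job

Load the orange relay fully into the tester's socket and swing the lock lever shut over it. Then take the red test handle from its stand and push its keyed shaft into the brass hub, turning it until the key slips into the keyway, and keep pushing against the spring until the collar is flush on the hub. Finish while still holding the handle pressed home, do not let go, and leave everything else on the bench where it is.

Things in the scene. Friction and masses are not known exactly. Their poses are not given: they have to be found in the camera images.
- relay: Orange plug-in relay with a black foot, to be loaded: an upright block 32 mm (its x) by 24 mm (its y) by 48 mm high, about 70 g, standing on the bench. Origin: centre of its underside, z up. It fits the pocket either way round.
- socket: Grey relay socket block fixed to the bench, 64 mm (x) by 56 mm (y) by 30 mm high. In its top is one pocket 35 mm (x) by 27 mm (y), 16 mm deep, for the relay's foot (1.5 mm play on each side, 2 mm chamfer). Origin: on the bench under the pocket's centre. On a steel post 44 mm from the pocket's centre along the socket's +x stands the lock lever.
- pocket (a point): Centre of the pocket's floor, 14 mm above the bench; axes as the socket. A fully seated relay has its underside here and its top 62 mm above the bench.
- lever (a joint): Angle (rad) of the socket's lock lever about its upright post: 0 = shut (stop), arm along the socket's -x over the relay; starts open at 1.25 to 1.65, arm towards the socket's +y. Closing is counter-clockwise from above. Light friction, stays put. Blue arm 12 mm wide, 65 to 71 mm above the bench: 3 mm over a seated relay, blocked by an unseated one.
- lever_knob (a point): Top centre of the lever's red knob: an upright round post 12 mm across, standing 26 mm high on the arm's end, its top 97 mm above the bench.
- lever_pivot (a point): Lever's turning axis, on the post's top, 65 mm above the bench; the knob circles it at 60 mm.
- key: Test handle, about 180 g, upright in the stand. Origin: tip of the shaft, z up. Heights from the tip: steel shaft 18 mm across, 0 to 40 mm (first 4 mm taper from 12 mm); key 8 mm wide on its +x side, 12 to 40 mm, reaching 15 mm from the axis; collar 44 mm across, 40 to 46 mm; red grip bar 46 mm (x) by 22 mm (y), 46 to 86 mm. White marks on the grip's top and end show the key's side (+x).
- key_collar (a point): Centre of the underside of the handle's collar, 40 mm above the shaft's tip.
- stand: Wooden stand fixed to the bench, 70 x 70 x 45 mm, with a through hole 35 mm wide in which the handle hangs by its collar; the shaft's tip is then 5 mm above the bench. Lift the handle straight up by 45 mm or more to clear it.
- hub: Test switch fixed to the bench: round blue housing 68 mm across on a 90 mm square steel plate; in its middle a brass hub 50 mm across, flat face 60 mm above the bench, with an upright bore 21 mm across (shaft 18 mm) and on one side a keyway 11 mm wide reaching 17.5 mm from the axis. Origin: on the bench under the bore's axis. The hub is stiff to turn (0.3 N m).
- hub_face (a point): Bore's axis at the brass hub's face, 60 mm above the bench; axes as the switch. The keyway points along +x give or take 0.45 rad, not measured: see it from above, or turn the handle while its key rubs lightly on the face (it slips in within about 0.1 rad either side). While the key rubs, the shaft is already 12 mm in the bore and the collar 28 mm above the face.
- plunger (a joint): Depression (m) of the spring plunger in the bore, 0 at rest with its top 30 mm below the hub's face; 0.010 when the handle's collar lies flush on the hub's face. It pushes back with 4 N at first and 8 N at 0.010, and lifts the handle again if that is let go. Its travel ends at 0.012.
- spare_relay: Bystander, leave alone: small grey relay, 22 x 22 x 36 mm, standing. Origin at its underside.
- screwdriver: Bystander, leave alone: screwdriver with amber handle, 200 mm, lying.
- outlet_box: Bystander, leave alone: open metal wiring box, 100 x 56 x 45 mm. Origin at its underside.
- tape_roll: Bystander, leave alone: black roll of tape lying flat, 64 mm across, 19 mm high. Origin at its underside.
- connector: Bystander, leave alone: small red cone-shaped wire connector, 20 mm across, 24 mm high. Origin at its underside.
- tumbler: Bystander, leave alone: black drinking flask, 72 mm across, 170 mm high. Origin at its underside.
- meter: Bystander, leave alone: yellow hand meter lying flat, 150 x 75 x 40 mm. Origin at its underside.
Mind the look-alikes: they are no part of the job. Of the things like the relay, leave any that is blue; of the rest the larger one is meant.

How it is judged:
By the outcome, as a careful person would: the job done as asked, in the order asked, and still so for the second after the job is handed in, while the arm keeps its last pose, push and grip.
It also fails if it takes over 72 s, if anything falls off the work surface, if the arm or the gripper's body presses on something with over 40 N, if the wrist force passes 120 N, or if a joint passes its speed limit or range.

### The arm

A 6-joint arm with a two-finger parallel gripper is mounted at the origin on the work surface. World frame = base frame: x ahead of the robot, y to its left, z up, the work surface at z = 0. Lengths are in mm, angles in rad, forces in N, time in s.
With the tool pointing down it reaches from about 350 to 875 mm from the base axis. Payload 4.2 kg.
Tool frame: the origin (TCP) lies on the mounting face of the last link; the fingertips stand bot.nose_length ahead of it and the grasp point (between the pads) lies 155 mm ahead of it (bot.nose_length is the distance from the TCP to the fingertips, in mm); z points along the fingers, y is the direction in which the jaws open and shut (so a half turn about z gives the same grasp; the last joint's range is limited). The gripper opens to 85 mm and grips with 20 to 120 N. Pads are 22 mm wide; open, the fingers measure 114 mm over their backs; the gripper's body (76 mm by 85 mm) begins 54 mm behind the grasp point. The pads swing forward as they close: fully open they stand 13 mm farther back than shut.
Start: joints at [1.526, 0.385, 0.008, 0, -1.194, -0.259], TCP at [186.935, 596.368, 404.712] pointing down, gripper open.
Joint ranges: [-3.14, 3.14], [-1.21, 2.06], [-1.07, 1.41], [-3.16, 2.05], [-2.99, -0.16], [-3.1, 3.1]. Speed limits (rad/s): [2.79, 2.79, 3.14, 3.14, 3.14, 3.14].

### API

Orientations are given as a rotation vector (axis times angle).
In Python, from cell import bot gives the robot as it stands.
- The arm moves only by the tool send_rows, never from a script. Its arguments are lists of equal length, an entry for each row: "rotation": the turn, a rotation vector about the tool's x, y, z in rad, a list of three; "translation": the shift along the tool's x, y, z in m, a list of three; "jaw": the finger opening in m, from 0 to 0.0854. In form: {"rotation": [[ax, ay, az], ...], "translation": [[x, y, z], ...], "jaw": [jaw, ...]}. A call has 1 to 12 rows; each row is the pose to reach, as a shift and turn from the pose commanded when the call began, along the tool's axes at that moment; what a row does not reach only later rows make up. A row lasts 1/12 s, in which the tool goes at most 41.7 mm and 7.16 degrees, less where a joint would pass 70% of its speed; a pose out of reach is approached as far as the arm can. A call with a gripper value outside its range is refused whole. The fingers move at their own pace and stop on an object; the grip force is fixed at half the most. Time passes only in rows, so rows that repeat a pose let the fingers close. It gives the time, the measured TCP pose, the force and the opening at its end, in the units of the state.
- bot.read_state(): the state, without advancing time (a new reading comes with each control period).
- bot.snapshot(name): name is "scene" or "top" or "wrist"; returns a dict with "pixels" (420x560x3 uint8, blue, green, red), "range_z" (420x560 float32, mm along the optical axis (not along the pixel's ray), 0 where there is no reading), "camera_matrix" (3x3 intrinsics, pixels), "R" (3x3) and "t" (3): a world point X has camera coordinates R X + t. Camera axes: x right, y down, z forward; pixel columns grow to the right and rows downward; lengths in mm; the calibration is good to about 2 mm. The wrist camera is an equidistant fisheye: a pixel r from the principal point sees the ray r / f radians off the axis. A picture is of the moment at which its call begins.
- bot.job_done(): hands the job in, once; it reports no verdict.
The state is a dict: "time_s": time; "joints": joint angles; "qvel": joint speeds; "tau": joint torques, N m; "tool_pos": TCP position; "tcp_rot": TCP orientation; "wrist_force": force on the tool from outside, world axes, zero at the start; "moment": the same for the moment, N m; "gripper_width": finger opening in mm.
Only numpy, scipy, OpenCV 4.12 (cv2) and the standard library are available. Lean on these libraries where they do the work, as an engineer would, in place of code of your own. Each camera call takes 0.05 s, during which the arm holds its last target.

## Working session

There is one attempt and no reset: what is moved stays moved. The work goes in short steps, Python scripts to look and compute and a tool call to move; the robot and the scene stay as the last step left them, time stands still between calls to the robot, and variables do not carry over. Pictures are saved under pics/ and viewed, and the job is handed in when it is done.

Besides the shell and the picture viewer there is one more tool, called after "Call:" by a JSON object that holds its "api" and its "payload". send_rows: Moves the arm, as the interface text tells. Its arguments: {"type":"object","properties":{"rotation":{"type":"array","items":{"type":"array","items":{"type":"number"}}},"translation":{"type":"array","items":{"type":"array","items":{"type":"number"}}},"jaw":{"type":"array","items":{"type":"number"}}},"required":["rotation","translation","jaw"]}

```bash
ls; mkdir -p pics
python3 - <<'E'
from cell import bot
import cv2,numpy as np
s=bot.read_state(); print(s, bot.nose_length)
for n in ["scene","top","wrist"]:
    d=bot.snapshot(n); cv2.imwrite(f"pics/{n}0.png",d["pixels"]); np.savez(f"{n}0.npz",**d)
    print(n,d["camera_matrix"],d["R"],d["t"])
E
```

```text
pics
{'time_s': 0.0, 'joints': array([ 1.52562287e+00,  3.85546865e-01,  6.61900974e-03, -4.82312987e-04,
       -1.19397331e+00, -2.58607348e-01]), 'qvel': array([ 0.0001123 , -0.00096025,  0.00094848, -0.00067513,  0.00030196,
       -0.00014594]), 'tau': array([-9.40900391e-04, -3.92285407e+01,  1.88399899e+01,  4.18602973e+00,
       -4.69450315e-03,  5.33468182e-06]), 'tool_pos': array([186.85801836, 596.19781429, 403.62682534]), 'tcp_rot': array([ 3.10326465e+00, -4.75297310e-01, -3.47758186e-04]), 'wrist_force': array([ 0.90513988, -0.17574614,  0.22027702]), 'moment': array([-0.00832024,  0.02011629,  0.02111607]), 'gripper_width': 85.30539538171712} 173.4
scene [[484.39416098   0.         276.34711522]
 [  0.         484.39416098 208.09970446]
 [  0.           0.           1.        ]] [[ 0.359398    0.93304857 -0.01592004]
 [ 0.50378773 -0.20835618 -0.83832311]
 [-0.78551321  0.29327133 -0.54494121]] [-187.28790756 -211.70756203 1568.51584007]
top [[500.0827916    0.         279.46834645]
 [  0.         500.0827916  211.40211274]
 [  0.           0.           1.        ]] [[ 0.00172795 -0.99995718  0.00909102]
 [-0.98872663 -0.00306953 -0.14970044]
 [ 0.14972193 -0.00872986 -0.9886896 ]] [  -1.93227033  577.93122458 1247.08239128]
wrist [[325.1922621    0.         276.23360999]
 [  0.         325.1922621  210.73923233]
 [  0.           0.           1.        ]] [[-0.29906976 -0.95423047  0.00121994]
 [-0.90272788  0.28334197  0.32372784]
 [-0.30925663  0.09571593 -0.94614946]] [624.32428724 -42.36894753 380.76967122]
```

View pics/scene0.png

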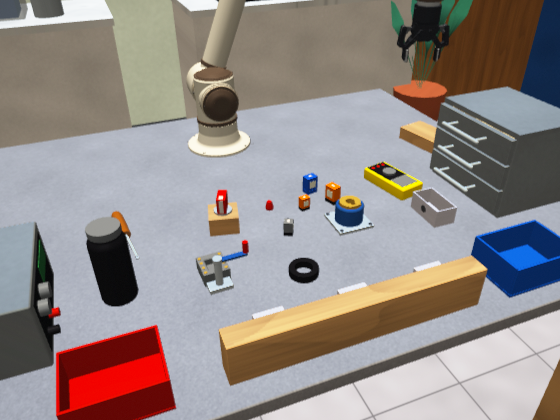

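View pics/top0.png

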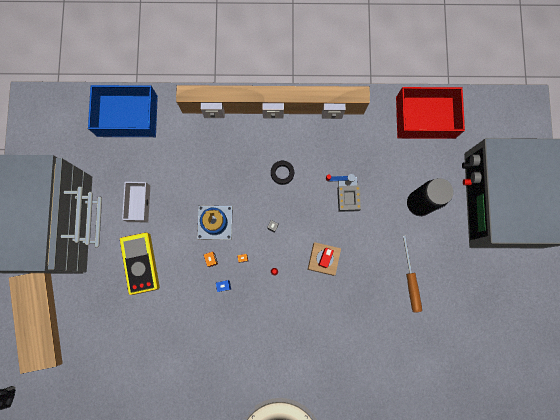

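View pics/wrist0.png

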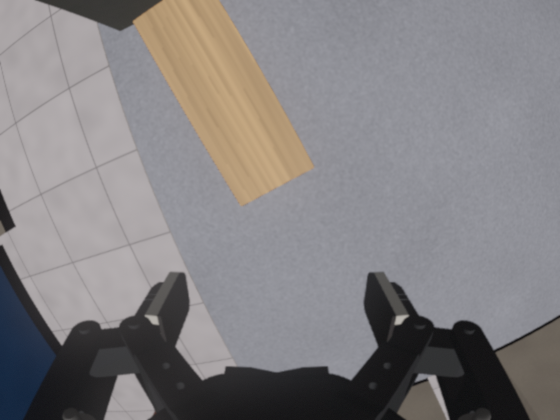

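Relay candidates in the top view: orange (210,259), a smaller orange one (243,258) and a blue one (223,286). The blue one is ruled out, and of the two orange ones (210,259) is larger, so it is the likely target. I'll confirm it in an enlarged crop.

```bash
cat > h.py <<'E'
import numpy as np,cv2
def load(n): return dict(np.load(n))
def pt(d,u,v,z=None):
    K=d["camera_matrix"];R=d["R"];t=d["t"]
    ray=np.array([(u-K[0,2])/K[0,0],(v-K[1,2])/K[1,1],1.])
    if z is None:
        c=ray*d["range_z"][int(round(v)),int(round(u))]; return R.T@(c-t)
    C=-R.T@t; w=R.T@ray; return C+w*(z-C[2])/w[2]
def world(d):
    K=d["camera_matrix"];R=d["R"];t=d["t"]
    h,w=d["range_z"].shape
    u,v=np.meshgrid(np.arange(w),np.arange(h)); Z=d["range_z"]
    c=np.stack([(u-K[0,2])/K[0,0]*Z,(v-K[1,2])/K[1,1]*Z,Z],-1)
    return (c-t)@R
E
python3 - <<'E'
from h import *
d=load("top0.npz")
im=d["pixels"]
c1=cv2.resize(im[190:300,180:260],None,fx=6,fy=5.4,interpolation=cv2.INTER_CUBIC)[:, :]
c2=cv2.resize(im[160:290,300:370],None,fx=4.5,fy=4.5,interpolation=cv2.INTER_CUBIC)
cv2.imwrite("pics/c1.png",cv2.resize(im[190:300,180:260],None,fx=5.4,fy=5.4,interpolation=cv2.INTER_CUBIC));cv2.imwrite("pics/c2.png",c2)
for n,u,v in [("relay",210,259),("small",243,258),("blue",223,286),("key",326,257),("stand",315,265),("hubhousing",200,228),("socket",342,207),("knob",328,178),("bore",213,220)]:
    print(n,(u,v),pt(d,u,v).round(1))
E
```

```text
relay (210, 259) [455.  175.5  45.2]
small (243, 258) [458.2  92.5  36. ]
blue (223, 286) [387.3 141.3  45.6]
key (326, 257) [ 458.  -114.4   91.2]
stand (315, 265) [440.4 -91.   44.5]
hubhousing (200, 228) [538.  207.9  11.8]
socket (342, 207) [ 592.5 -164.4   27.7]
knob (328, 178) [ 654.5 -121.2   97.7]
bore (213, 220) [557.1 172.3  27.8]
```

View pics/c1.png

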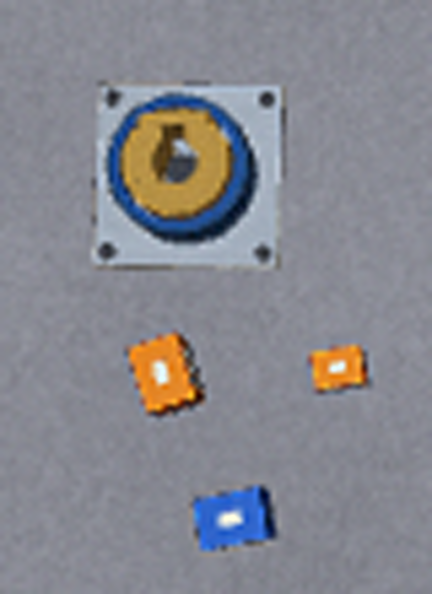

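View pics/c2.png

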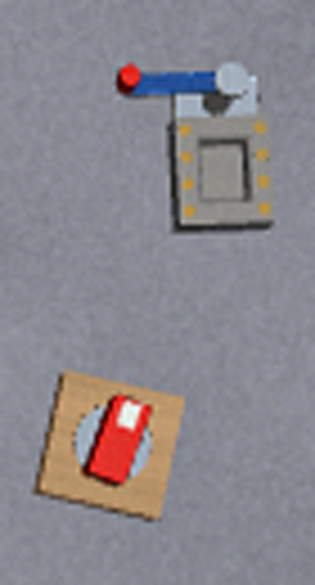

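The crop confirms that (210,259) is the larger orange relay, so that is the target. The keyway points up and slightly left, and the key mark is at the upper right of the grip. Next I'll take rough poses from the top view and work out a wrist viewing move.

```bash
cat >> h.py <<'E'
from scipy.spatial.transform import Rotation as Ro
def move(x,y,z,phi,s=None):
    """TCP target mm, tool pointing down, tool x heading phi -> tool-frame move"""
    if s is None:
        from cell import bot; s=bot.read_state()
    R0=Ro.from_rotvec(s["tcp_rot"]).as_matrix(); p=np.array(s["tool_pos"])
    c,sn=np.cos(phi),np.sin(phi)
    R1=np.array([[c,sn,0],[sn,-c,0],[0,0,-1.]])
    tr=R0.T@(np.array([x,y,z])-p); rv=Ro.from_matrix(R0.T@R1).as_rotvec()
    print("trans m",(tr/1000).round(4),"rot",rv.round(4),"rows",max(np.linalg.norm(tr)/41.7,np.degrees(np.linalg.norm(rv))/7.16).round(1))
def phi(s):
    R0=Ro.from_rotvec(s["tcp_rot"]).as_matrix(); return np.arctan2(R0[1,0],R0[0,0])
def wray(d,u,v):
    K=d["camera_matrix"]; f=K[0,0]; x=(np.asarray(u,float)-K[0,2]);y=(np.asarray(v,float)-K[1,2]); r=np.hypot(x,y)+1e-9; th=r/f
    return np.stack([x/r*np.sin(th),y/r*np.sin(th),np.cos(th)],-1)
def wpt(d,u,v,z=None):
    w=wray(d,u,v)@d["R"]; C=-d["R"].T@d["t"]
    if z is None: 
        rr=wray(d,u,v); k=d["range_z"][int(round(v)),int(round(u))]/rr[2]; return C+w*k
    return C+w*((z-C[2])/w[...,2])[...,None]
def wworld(d):
    h,w=d["range_z"].shape; u,v=np.meshgrid(np.arange(w),np.arange(h)); r=wray(d,u,v)
    c=r*(d["range_z"]/r[...,2])[...,None]; return (c-d["t"])@d["R"]
def wproj(d,X):
    c=np.atleast_2d(X)@d["R"].T+d["t"]; r=np.hypot(c[:,0],c[:,1])+1e-9; th=np.arctan2(r,c[:,2]); K=d["camera_matrix"]
    return np.stack([K[0,2]+K[0,0]*th*c[:,0]/r,K[1,2]+K[0,0]*th*c[:,1]/r],-1)
E
python3 - <<'E'
from h import *
from cell import bot
s=bot.read_state(); d=load("wrist0.npz")
R0=Ro.from_rotvec(s["tcp_rot"]).as_matrix(); C=-d["R"].T@d["t"]
print("phi",phi(s),"cam in tool",(R0.T@(C-s["tool_pos"])).round(1),"axes",(d["R"]@R0).round(3))
t=load("top0.npz"); W=world(t); hsv=cv2.cvtColor(t["pixels"],cv2.COLOR_BGR2HSV)
def rect(name,m):
    P=W[m][:,:2]; r=cv2.minAreaRect(P.astype(np.float32)); print(name,m.sum(),r,P.mean(0).round(1),np.median(W[m][:,2]).round(1))
H,S,V=hsv[...,0],hsv[...,1],hsv[...,2]
box=np.zeros(H.shape,bool); box[245:272,200:222]=1
rect("relay",box&(W[...,2]>43)&(W[...,2]<55))
box[:]=0; box[235:285,300:345]=1
rect("grip",box&(W[...,2]>85)); rect("stand",box&(abs(W[...,2]-45)<4))
box[:]=0; box[160:220,320:370]=1
rect("socket",box&(abs(W[...,2]-30)<4)); rect("lever",box&(W[...,2]>62)&(W[...,2]<80));rect("knob",box&(W[...,2]>90))
rect("floor",box&(abs(W[...,2]-14)<2.5))
box[:]=0; box[195:245,190:240]=1
rect("hubface",box&(abs(W[...,2]-60)<3)); rect("plate",box&(W[...,2]>5)&(W[...,2]<20))
move(440,150,400,0.0)
E
```

```text
phi -0.30391779084436565 cam in tool [83.1  0.  30.6] axes [[ 0.     1.     0.001]
 [-0.946  0.    -0.324]
 [-0.324 -0.     0.946]]
relay 106 ((455.734619140625, 176.4517059326172), (31.804962158203125, 23.03860092163086), 16.709190368652344) [455.6 176.7] 46.3
grip 170 ((420.6545104980469, -67.8237075805664), (39.428462982177734, 168.2174530029297), 37.78339767456055) [ 454.3 -109.9] 89.6
stand 450 ((457.6037902832031, -115.29586029052734), (70.20881652832031, 70.23109436035156), 77.19927978515625) [ 456.  -113.6] 43.9
socket 312 ((623.7576904296875, -184.39761352539062), (55.87782669067383, 74.62400817871094), 89.64618682861328) [ 617.4 -183.9] 28.8
lever 140 ((659.9013061523438, -155.90704345703125), (18.586341857910156, 70.09288024902344), 4.420726299285889) [ 660.7 -161.3] 70.4
knob 29 ((522.9698486328125, -59.31121826171875), (11.216766357421875, 309.7848205566406), 65.20881652832031) [554.9 -71.5] 99.0
floor 94 ((625.495849609375, -180.23089599609375), (48.30768585205078, 79.22920989990234), 88.87989807128906) [ 624.3 -183.8] 13.5
hubface 166 ((555.9988403320312, 171.34596252441406), (52.38335037231445, 50.0806884765625), 45.2517204284668) [554.1 170.7] 59.1
plate 430 ((554.1524047851562, 169.93678283691406), (96.41033172607422, 111.46009063720703), 6.6862311363220215) [549.1 166.7] 7.6
trans m [0.375  0.35   0.0045] rot [ 1.700e-03  1.000e-04 -3.039e-01] rows 12.3
```

Run:
```python
from h import *
move(455.7,176.5,350,0.29)
```

```text
trans m [0.3821 0.32   0.0545] rot [ 1.700e-03  4.000e-04 -5.939e-01] rows 12.0
```

Call:
{"api": "send_rows", "payload": {"rotation": [[0.0017,0,-0.594],[0.0017,0,-0.594],[0.0017,0,-0.594],[0.0017,0,-0.594],[0.0017,0,-0.594],[0.0017,0,-0.594],[0.0017,0,-0.594],[0.0017,0,-0.594],[0.0017,0,-0.594],[0.0017,0,-0.594],[0.0017,0,-0.594],[0.0017,0,-0.594]], "translation": [[0.382,0.32,0.0545],[0.382,0.32,0.0545],[0.382,0.32,0.0545],[0.382,0.32,0.0545],[0.382,0.32,0.0545],[0.382,0.32,0.0545],[0.382,0.32,0.0545],[0.382,0.32,0.0545],[0.382,0.32,0.0545],[0.382,0.32,0.0545],[0.382,0.32,0.0545],[0.382,0.32,0.0545]], "jaw": [0.0854,0.0854,0.0854,0.0854,0.0854,0.0854,0.0854,0.0854,0.0854,0.0854,0.0854,0.0854]}}

```text
time_s: 1.15
tool_pos: [455.5, 175.9, 350.2]
tcp_rot: [-3.107, -0.455, -0.001]
wrist_force: [1.0, 0.4, 1.1]
gripper_width: 85.5
```

Call:
{"api": "send_rows", "payload": {"rotation": [[0,0,0],[0,0,0]], "translation": [[0,0,0],[0,0,0]], "jaw": [0.0854,0.0854]}}

```text
time_s: 1.32
tool_pos: [455.8, 175.8, 349.8]
tcp_rot: [-3.109, -0.447, 0.001]
wrist_force: [-0.2, -0.1, 0.2]
gripper_width: 85.4
```

```bash
cat > w.py <<'E'
import sys
from h import *
from cell import bot
n=sys.argv[1]
d=bot.snapshot("wrist"); s=bot.read_state()
np.savez(f"{n}.npz",**d); cv2.imwrite(f"pics/{n}.png",d["pixels"])
print(s["time_s"],s["tool_pos"].round(1),phi(s).round(4),s["joints"].round(3),s["wrist_force"].round(1),s["gripper_width"])
E
python3 w.py w1
```

```text
1.3667 [455.3 177.  350.1] 0.2878 [ 0.704  0.204 -0.399 -0.002 -0.967  1.156] [ 0.3 -0.2 -0. ] 85.19570536417822
```

View pics/w1.png

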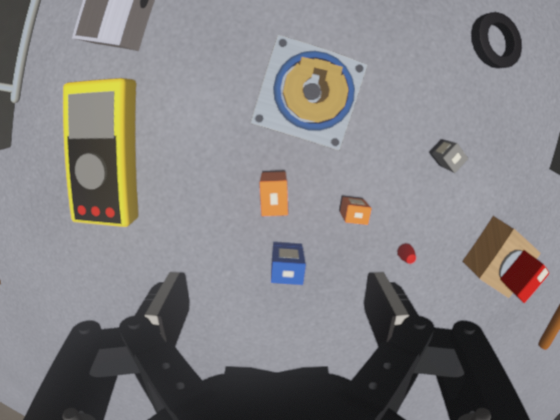

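Run:
```python
from h import *
d=load("w1.npz"); W=wworld(d); im=d["pixels"]
hsv=cv2.cvtColor(im,cv2.COLOR_BGR2HSV);H,S,V=[hsv[...,i].astype(int) for i in range(3)]
print(wpt(d,274,200), wpt(d,312,75), wpt(d,200,300))
box=np.zeros(H.shape,bool); box[160:225,250:300]=1
m=box&(W[...,2]>45)&(W[...,2]<52)
P=W[m][:,:2].astype(np.float32); print(m.sum(),cv2.minAreaRect(P),np.median(W[m][:,2]))
box[:]=0; box[30:155,250:370]=1
m=box&(abs(W[...,2]-60)<2)
P=W[m][:,:2].astype(np.float32); hull=cv2.convexHull(P); print(m.sum(),cv2.minEnclosingCircle(hull),cv2.fitEllipse(hull),np.median(W[m][:,2]))
m=box&(abs(W[...,2]-np.median(W[box&(W[...,2]>3)&(W[...,2]<12)][:,2]))<2); P=W[m][:,:2].astype(np.float32); print("plate",cv2.minAreaRect(P),np.median(W[m][:,2]))
cv2.imwrite("pics/w1h.png",cv2.resize(im[30:155,250:370],None,fx=4.6,fy=4.6,interpolation=cv2.INTER_CUBIC))
cv2.imwrite("pics/w1r.png",cv2.resize(im[160:290,240:380],None,fx=4.5,fy=4.5,interpolation=cv2.INTER_CUBIC))
```

```text
[455.62328138 178.49682211  49.5761528 ] [571.37828424 175.65369891   8.05740724] [ 2.95254957e+02  2.25245371e+02 -2.85491849e-01]
979 ((456.9111328125, 179.10122680664062), (32.651634216308594, 23.975475311279297), 18.62262725830078) 48.174131764225926
2483 ((556.5137939453125, 173.6693115234375), 27.023540496826172) ((555.8173217773438, 173.77035522460938), (51.588966369628906, 52.306949615478516), 100.92682647705078) 60.23962433565422
plate ((554.9007568359375, 173.64772033691406), (90.46001434326172, 90.61644744873047), 89.32699584960938) 8.277675053555981
```

View pics/w1h.png

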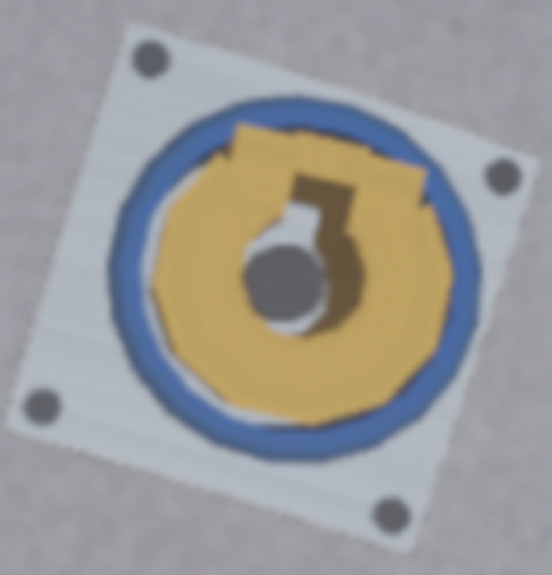

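View pics/w1r.png

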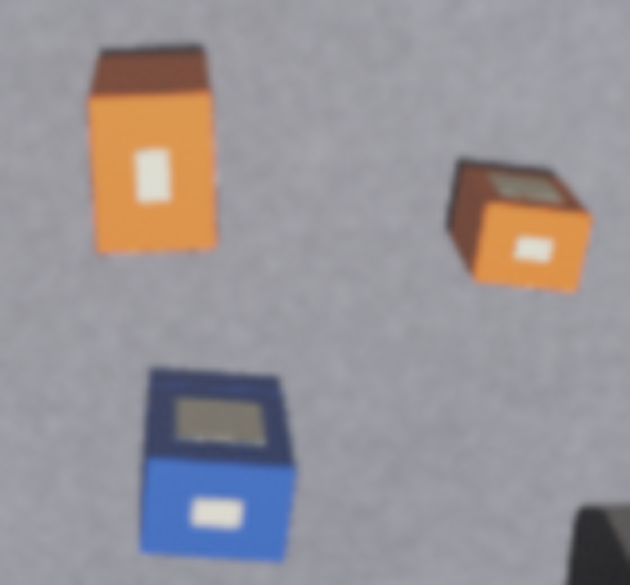

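Run:
```python
from h import *
d=load("w1.npz")
for z in (60,):
  k=lambda a,b: wpt(d,250+a/4.6,30+b/4.6,60.)[:2].round(1)
  print("keyway end corners",k(293,175),k(356,187),"bore L,R",k(243,275),k(365,275))
move(456.7,178.5,193,0.325)
```

```text
keyway end corners [571.2 180. ] [572.6 169.1] bore L,R [551.8 183.1] [558.3 163.1]
trans m [ 0.0018 -0.0008  0.1571] rot [-0.0015  0.0001 -0.0372] rows 3.8
```

Call:
{"api": "send_rows", "payload": {"rotation": [[-0.0015,0,-0.037],[-0.0015,0,-0.037],[-0.0015,0,-0.037],[-0.0015,0,-0.037],[-0.0015,0,-0.037],[-0.0015,0,-0.037],[-0.0015,0,-0.037],[-0.0015,0,-0.037],[-0.0015,0,-0.037]], "translation": [[0.002,-0.001,0],[0.002,-0.001,0.035],[0.002,-0.001,0.07],[0.002,-0.001,0.1],[0.002,-0.001,0.12],[0.002,-0.001,0.135],[0.002,-0.001,0.147],[0.002,-0.001,0.157],[0.002,-0.001,0.157]], "jaw": [0.06,0.06,0.06,0.06,0.06,0.06,0.06,0.06,0.06]}}

```text
time_s: 2.12
tool_pos: [455.6, 180.8, 191.7]
tcp_rot: [3.097, 0.515, -0.005]
wrist_force: [-0.3, 0.7, 0.2]
gripper_width: 60.2
```

```bash
python3 w.py w2
```

```text
2.1667 [456.  180.9 192.7] 0.33 [ 0.71   0.434 -0.57   0.    -0.568  1.191] [0.1 0.1 0.9] 60.102372967076406
```

View pics/w2.png

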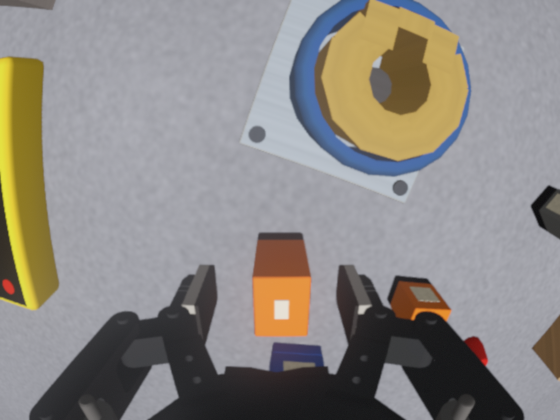

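```bash
cat > inhand.py <<'E'
from h import *
import sys
from cell import bot
n=sys.argv[1]; d=load(n+".npz"); s=bot.read_state(); W=wworld(d); R0=Ro.from_rotvec(s["tcp_rot"]).as_matrix()
C=-d["R"].T@d["t"]; # nominal camera frame -> tool frame directly
A=np.array([[0,1,0.001],[-.946,0,-.324],[-.324,0,.946]])
hsv=cv2.cvtColor(d["pixels"],cv2.COLOR_BGR2HSV);H,S,V=[hsv[...,i].astype(int) for i in range(3)]
Cam=W@d["R"].T+d["t"]; T=Cam@A+np.array([83.1,0,30.6])
lo,hi,a,b,c,e=[int(x) for x in sys.argv[2:8]]
box=np.zeros(H.shape,bool); box[a:b,c:e]=1
m=box&(H>=lo)&(H<=hi)&(S>120)
zt=np.percentile(T[m][:,2],10); m&=T[...,2]<zt+4
P=T[m][:,:2].astype(np.float32); print("tool-frame: ",cv2.minAreaRect(P),"z",zt,m.sum())
P=W[m][:,:2].astype(np.float32); print("world: ",cv2.minAreaRect(P),"z",np.median(W[m][:,2]))
E
python3 inhand.py w2 5 18 225 345 245 320
```

```text
tool-frame:  ((33.90458297729492, 2.0459060668945312), (98.38561248779297, 23.662689208984375), 0.07207772135734558) z 142.89398037090223 3207
world:  ((488.1544189453125, 189.94668579101562), (98.67887115478516, 23.662263870239258), 18.839691162109375) z 48.195339429025644
```

```bash
sed -i 's/^P=T\[m\].*/k=m.copy(); k=cv2.erode(m.astype(np.uint8),np.ones((3,3)))>0; P=T[k][:,:2]; print("tool pct x",np.percentile(P[:,0],[1,99]),"y",np.percentile(P[:,1],[1,99]),"z",zt); mi=cv2.minAreaRect(np.argwhere(k)[:,::-1].astype(np.float32)); print("img",mi)/; s/^P=W.*//' inhand.py; python3 inhand.py w2 5 18 225 345 245 320
python3 - <<'E'
from h import *
d=load("w2.npz"); A=np.array([[0,1,0.001],[-.946,0,-.324],[-.324,0,.946]])
def tp(u,v,zt):
    w=wray(d,u,v)@A; C=np.array([83.1,0,30.6]); return C+w*((zt-C[2])/w[2])
for u,v in [(254,277),(310,277),(256,335),(310,335)]: print(tp(u,v,143.5).round(1))
for u,v in [(215,265),(215,330),(337,265),(337,330)]: print(tp(u,v,155).round(1),d["range_z"][v,u])
E
```

```text
tool pct x [-13.68014766  16.9104232 ] y [-8.97445212 13.06974944] z 142.89398037090223
img ((281.5, 303.4999694824219), (54.99999237060547, 60.99999237060547), -0.0)
[ 16.3  -8.9 143.5]
[ 16.3  13.6 143.5]
[-14.5  -9.1 143.5]
[-14.6  15.2 143.5]
[ 15.3 -26.9 155. ] 180.40532
[-21.9 -30.3 155. ] 196.31078
[ 15.3  26.7 155. ] 180.80244
[-21.9  30.1 155. ] 196.1501
```

Call:
{"api": "send_rows", "payload": {"rotation": [[0,0,0],[0,0,0],[0,0,0],[0,0,0],[0,0,0],[0,0,0],[0,0,0],[0,0,0]], "translation": [[0.001,0.002,0],[0.001,0.002,0],[0.001,0.002,0],[0.001,0.002,0],[0.001,0.002,0],[0.001,0.002,0],[0.001,0.002,0],[0.001,0.002,0]], "jaw": [0.06,0.0,0.0,0.0,0.0,0.0,0.0,0.0]}}

```text
time_s: 2.83
tool_pos: [458.6, 178.3, 194.3]
tcp_rot: [-3.099, -0.512, -0.004]
wrist_force: [-1.3, 1.4, 6.3]
gripper_width: 23.0
```

Run:
```python
from h import *
from cell import bot
s=bot.read_state(); print(s)
move(s["tool_pos"][0],s["tool_pos"][1],340,0.0)
move(600,-150,340,0.0)
```

```text
{'time_s': 2.8333, 'joints': array([ 7.01743478e-01,  4.32926916e-01, -5.66821394e-01,  5.06056090e-04,
       -5.68610420e-01,  1.19609626e+00]), 'qvel': array([ 0.00107934, -0.00214834, -0.00085394, -0.0002313 , -0.00062095,
       -0.00120339]), 'tau': array([-7.18627218e-01, -3.09711492e+01,  9.89576966e+00,  2.23845251e+00,
        1.63916191e-01,  6.00486572e-03]), 'tool_pos': array([458.57846   , 178.34016004, 194.2522872 ]), 'tcp_rot': array([-3.09857159, -0.51192682, -0.00350633]), 'wrist_force': array([-1.31550763,  1.43080131,  6.31021054]), 'moment': array([ 0.23881788,  0.43992717, -0.01582203]), 'gripper_width': 22.98033761984265}
trans m [ 3.000e-04 -1.000e-04 -1.457e-01] rot [-0.001  -0.0022  0.3275] rows 3.5
trans m [ 0.0286  0.3563 -0.1459] rot [-0.001  -0.0022  0.3275] rows 9.3
```

Call:
{"api": "send_rows", "payload": {"rotation": [[0,0,0],[0,0,0],[0,0,0],[0,0,0.1],[0,-0.002,0.2],[0,-0.002,0.3275],[0,-0.002,0.3275],[0,-0.002,0.3275],[0,-0.002,0.3275],[0,-0.002,0.3275],[0,-0.002,0.3275],[0,-0.002,0.3275]], "translation": [[0,0,-0.02],[0,0,-0.055],[0,0,-0.095],[0,0.02,-0.13],[-0.005,0.06,-0.146],[-0.01,0.1,-0.146],[-0.015,0.14,-0.146],[-0.02,0.18,-0.146],[-0.025,0.22,-0.146],[-0.03,0.26,-0.146],[-0.035,0.3,-0.146],[-0.04,0.34,-0.146]], "jaw": [0,0,0,0,0,0,0,0,0,0,0,0]}}

```text
time_s: 3.83
tool_pos: [529.2, -158.9, 339.0]
tcp_rot: [-3.141, 0.001, 0.003]
wrist_force: [1.0, 0.3, -0.4]
gripper_width: 23.0
```

Call:
{"api": "send_rows", "payload": {"rotation": [[0,0,0],[0,0,0]], "translation": [[0,0.01,0],[0,0.01,0]], "jaw": [0,0]}}

```text
time_s: 4.0
tool_pos: [529.2, -169.6, 338.4]
tcp_rot: [-3.141, 0.009, 0.005]
wrist_force: [-0.4, 1.5, -1.5]
gripper_width: 23.1
```

```bash
python3 w.py w3
```

```text
4.05 [ 529.1 -168.1  338.4] -0.0037 [-1.600e-02  3.250e-01 -2.600e-01 -1.000e-03 -9.890e-01  1.583e+00] [ 0.1 -0.4 -0.5] 23.192916871500945
```

View pics/w3.png

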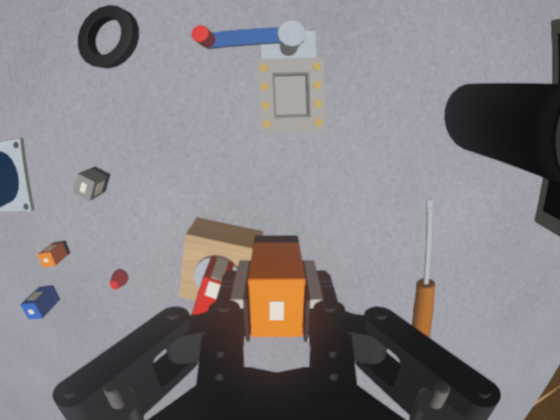

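```bash
python3 inhand.py w3 5 18 225 345 245 320
python3 - <<'E'
from h import *
d=load("w3.npz"); W=wworld(d); Z=W[...,2]
def rect(n,sl,z,t=2.):
    m=np.zeros(Z.shape,bool); m[sl]=1; m&=abs(Z-z)<t; P=W[m][:,:2]
    k=np.all(abs(P-np.median(P,0))<60,1); P=P[k]; r=cv2.minAreaRect(P.astype(np.float32)); print(n,m.sum(),np.array(r[0]).round(1),np.array(r[1]).round(1),round(r[2],2), np.median(Z[m]).round(1),P.mean(0).round(1))
rect("socket",np.s_[55:140,250:335],30); rect("floor",np.s_[70:125,265:320],14)
rect("arm",np.s_[15:60,180:320],71,3); rect("knob",np.s_[15:60,180:225],97,3); rect("post",np.s_[15:60,275:320],np.median(Z[30:38,288:295]),2)
K=[(270,74),(309,73),(271,119),(311,118)]
print([wpt(d,*k,30.)[:2].round(1) for k in K])
cv2.imwrite("pics/w3s.png",cv2.resize(d["pixels"][10:145,180:340],None,fx=4.2,fy=4.2,interpolation=cv2.INTER_CUBIC))
E
```

```text
tool pct x [-16.531718    14.22743333] y [-11.49022257  11.49535156] z 145.4098631064434
img ((276.0, 305.5), (58.0, 59.0), 0.0)
socket 3532 [ 619.1 -182.1] [64.2 56.8] 2.72 30.3 [ 619.3 -181.9]
floor 1167 [ 619.4 -182.3] [34.9 27. ] 2.14 14.3 [ 619.4 -182.3]
arm 1136 [ 663.2 -154.5] [70. 19.] 88.58 71.3 [ 661.  -149.9]
knob 247 [ 660.2 -120.6] [12.  11.3] 57.77 97.2 [ 660.2 -120.9]
post 571 [ 663.  -180.6] [19.4 19.1] 73.37 75.2 [ 662.8 -180.5]
[array([ 636.8, -164.6]), array([ 637.8, -197.2]), array([ 598.3, -165.2]), array([ 599.2, -199. ])]
```

View pics/w3s.png

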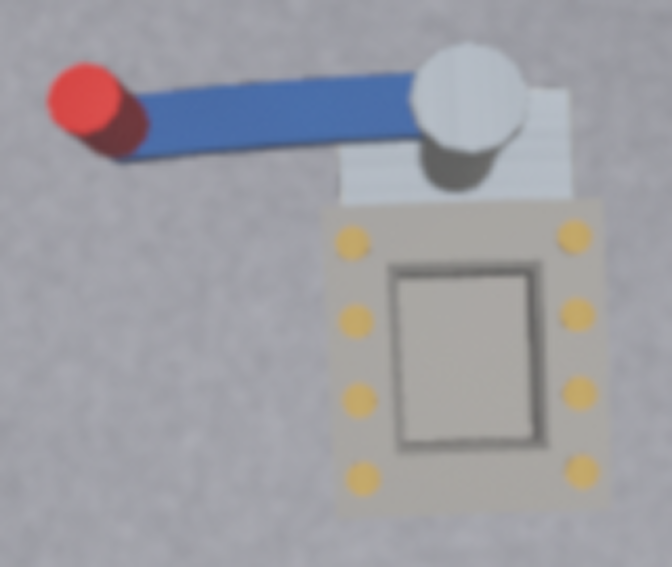

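Run:
```python
from h import *
move(620.3,-182.2,236,0.045)
```

```text
trans m [0.0916 0.0138 0.1021] rot [-0.0006  0.0032 -0.0487] rows 3.3
```

Call:
{"api": "send_rows", "payload": {"rotation": [[0,0.003,-0.0487],[0,0.003,-0.0487],[0,0.003,-0.0487],[0,0.003,-0.0487],[0,0.003,-0.0487],[0,0.003,-0.0487],[0,0.003,-0.0487],[0,0.003,-0.0487]], "translation": [[0.035,0.005,0.01],[0.065,0.01,0.03],[0.085,0.014,0.06],[0.0915,0.014,0.085],[0.0915,0.014,0.1],[0.0915,0.014,0.102],[0.0915,0.014,0.102],[0.0915,0.014,0.102]], "jaw": [0,0,0,0,0,0,0,0]}}

```text
time_s: 4.72
tool_pos: [621.2, -179.9, 238.4]
tcp_rot: [3.14, 0.079, 0.005]
wrist_force: [0.0, 0.3, 0.8]
gripper_width: 22.9
```

```bash
python3 w.py w4; python3 inhand.py w4 5 18 225 345 245 320
```

```text
4.7667 [ 621.3 -180.1  239.1] 0.0498 [-0.032  0.57  -0.134  0.    -0.862  1.653] [0.1 0.1 0. ] 22.98702888210824
tool pct x [-16.49539195  14.45168207] y [-11.3966295   11.49801396] z 145.44366950659315
img ((276.5, 305.4999694824219), (56.99999237060547, 58.99999237060547), 0.0)
```

View pics/w4.png

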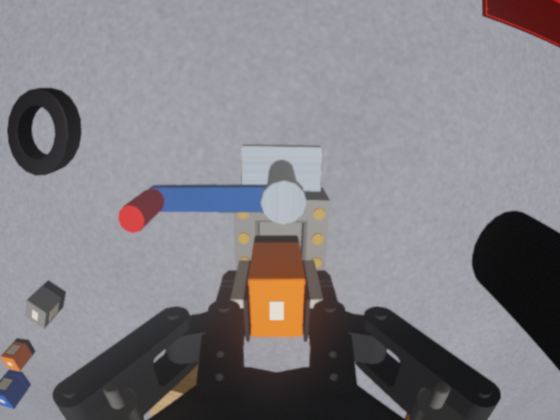

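Run:
```python
from h import *
d=load("w4.npz"); W=wworld(d); Z=W[...,2]
A=np.array([[0,1,0.001],[-.946,0,-.324],[-.324,0,.946]]); T=(W@d["R"].T+d["t"])@A+np.array([83.1,0,30.6])
def show(n,sl,z,t=2.):
    m=np.zeros(Z.shape,bool); m[sl]=1; m&=abs(Z-z)<t; P=T[m]; print(n,m.sum(),"x",np.percentile(P[:,0],[1,50,99]).round(1),"y",np.percentile(P[:,1],[1,50,99]).round(1),"z",np.median(P[:,2]).round(1),np.median(Z[m]).round(1)); return P
show("post",np.s_[180:225,255:310],75,2)
m=np.s_[195:270,228:335]
P=show("socket",m,30,2)
for lo in range(10,50,8):
    q=P[(P[:,0]>lo)&(P[:,0]<lo+8)]; print(lo,q[:,1].min().round(1),q[:,1].max().round(1))
q=show("floor",np.s_[215:245,255:305],14,2); 
cv2.imwrite("pics/w4s.png",cv2.resize(d["pixels"][170:345,210:345],None,fx=3.4,fy=3.4,interpolation=cv2.INTER_CUBIC))
```

```text
post 1570 x [32.5 41.9 50.7] y [-6.1  2.9 12.3] z 163.4 75.2
socket 2709 x [-14.6   9.9  28.8] y [-25.3  17.9  30.2] z 208.2 30.3
10 -25.5 30.5
18 -25.2 30.6
26 17.2 30.8Traceback (most recent call last):
  File "<stdin>", line 10, in <module>
    return umr_minimum(a, axis, None, out, keepdims, initial, where)
ValueError: zero-size array to reduction operation minimum which has no identity
```

Call:
{"api": "send_rows", "payload": {"rotation": [[0,0,0],[0,0,0],[0,0,0.003],[0,0,0.003],[0,0,0.003]], "translation": [[-0.0012,0.0026,0],[-0.0012,0.0026,0.005],[-0.0012,0.0026,0.01],[-0.0012,0.0026,0.01],[-0.0012,0.0026,0.01]], "jaw": [0,0,0,0,0]}}

```text
time_s: 5.18
tool_pos: [619.6, -183.6, 226.8]
tcp_rot: [-3.141, -0.071, -0.001]
wrist_force: [-1.2, 0.6, -0.3]
gripper_width: 23.1
```

```bash
python3 w.py w5; python3 inhand.py w5 5 18 225 345 245 320
cat > sock.py <<'E'
from h import *
import sys
d=load(sys.argv[1]+".npz"); W=wworld(d); Z=W[...,2]
A=np.array([[0,1,0.001],[-.946,0,-.324],[-.324,0,.946]]); T=(W@d["R"].T+d["t"])@A+np.array([83.1,0,30.6])
def show(n,sl,z,t=2.):
    m=np.zeros(Z.shape,bool); m[sl]=1; m&=abs(Z-z)<t; P=T[m]; print(n,m.sum(),"x",np.percentile(P[:,0],[1,50,99]).round(1),"y",np.percentile(P[:,1],[1,50,99]).round(1),"z",np.median(P[:,2]).round(1),np.median(Z[m]).round(1)); return P
show("post",np.s_[180:240,245:320],75,2)
P=show("socket",np.s_[195:270,220:345],30,2)
for lo in range(6,26,5):
    q=P[(P[:,0]>lo)&(P[:,0]<lo+5)]; print(lo,q[:,1].min().round(1),q[:,1].max().round(1))
E
python3 sock.py w5
```

```text
5.2333 [ 619.8 -183.6  227. ] 0.0452 [-0.038  0.584 -0.144 -0.    -0.842  1.654] [-1.   0.1 -1. ] 23.260153062338485
tool pct x [-16.51631437  14.35151741] y [-11.39278799  11.49535699] z 145.46733961349793
img ((276.0, 305.5), (59.0, 56.0), 90.0)
post 1875 x [34.8 44.2 53.1] y [-9.6 -0.5  8.5] z 151.7 75.2
socket 2857 x [-8.9 12.8 31.3] y [-28.8  13.8  26.6] z 196.5 30.3
6 -29.1 26.9
11 -29.1 26.8
16 -29.0 26.9
21 -28.8 26.9
```

View pics/w5.png

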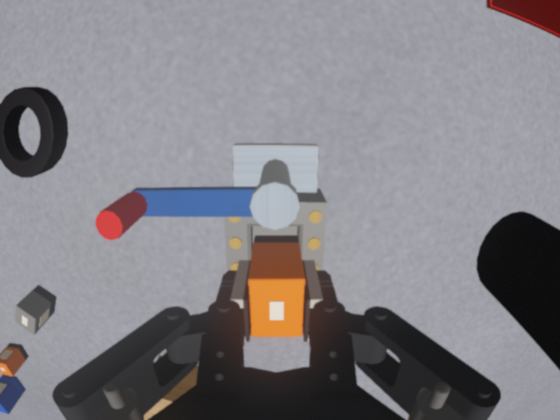

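Call:
{"api": "send_rows", "payload": {"rotation": [[0,0,0],[0,0,0],[0,0,0],[0,0,0]], "translation": [[0.0006,-0.001,0],[0.0006,-0.001,0],[0.0006,-0.001,0],[0.0006,-0.001,0]], "jaw": [0,0,0,0]}}

```text
time_s: 5.57
tool_pos: [620.5, -182.5, 227.2]
tcp_rot: [3.141, 0.071, 0.003]
wrist_force: [0.2, 0.3, -0.8]
gripper_width: 23.4
```

```bash
python3 w.py w6; python3 inhand.py w6 5 18 225 345 245 320;python3 sock.py w6
```

```text
5.6167 [ 620.5 -182.4  227.2] 0.0455 [-0.036  0.584 -0.143 -0.    -0.842  1.653] [ 0.2  0.4 -1.1] 22.675081227323002
tool pct x [-16.49725371  14.35190966] y [-11.39073413  11.50483693] z 145.47433797287835
img ((276.5, 305.5), (57.0, 59.0), 0.0)
post 1849 x [33.6 43.1 51.9] y [-8.7  0.3  9.4] z 152.2 75.2
socket 2740 x [-8.7 11.7 30.2] y [-27.8  15.2  27.7] z 197.0 30.3
6 -27.9 28.0
11 -28.2 27.9
16 -28.0 28.0
21 -27.1 28.1
```

Call:
{"api": "send_rows", "payload": {"rotation": [[0,0,0],[0,0,0],[0,0,0],[0,0,0],[0,0,0],[0,0,0],[0,0,0],[0,0,0]], "translation": [[0,0,0.003],[0,0,0.006],[0,0,0.009],[0,0,0.012],[0,0,0.015],[0,0,0.018],[0,0,0.0195],[0,0,0.0195]], "jaw": [0,0,0,0,0,0,0,0]}}

```text
time_s: 6.28
tool_pos: [620.5, -182.4, 208.3]
tcp_rot: [3.14, 0.072, 0.002]
wrist_force: [-1.5, 0.8, 4.8]
gripper_width: 23.2
```

```bash
python3 w.py w7; python3 inhand.py w7 5 18 225 345 245 320;python3 sock.py w7
python3 - <<'E'
from h import *
d=load("w7.npz"); print(wpt(d,268,300),wpt(d,285,285))
E
```

```text
6.3333 [ 620.5 -182.4  208.3] 0.0457 [-0.036  0.607 -0.158  0.    -0.804  1.653] [-2.3  0.9  4. ] 23.244216543925948
tool pct x [-16.45847791  14.29397034] y [-11.39840253  11.47472247] z 145.41601579271577
img ((276.5, 305.5), (59.0, 55.0), 90.0)
post 2067 x [37.6 44.4 52.1] y [-8.7  0.6  9.5] z 133.2 75.2
socket 2283 x [ 0.7 14.3 30.3] y [-27.5  16.9  27.9] z 178.0 30.4
6 -27.8 28.1
11 -27.8 28.2
16 -27.9 28.0
21 14.1 28.2
[ 624.19732255 -178.60535611   62.55953665] [ 631.32796405 -185.45591944   61.27747248]
```

View pics/w7.png

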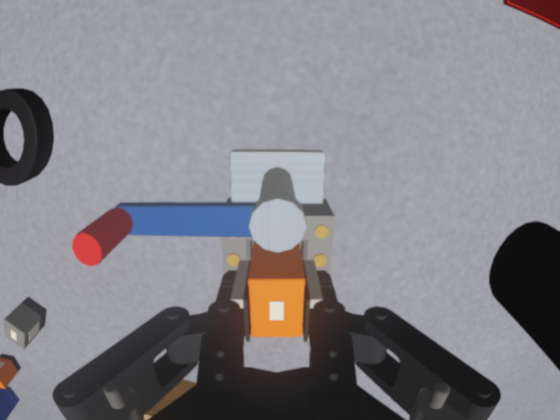

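Call:
{"api": "send_rows", "payload": {"rotation": [[0,0,0],[0,0,0],[0,0,0],[0,0,0],[0,0,0],[0,0,0],[0,0,0],[0,0,0],[0,0,0],[0,0,0]], "translation": [[0,0,0.0008],[0,0,0.0008],[0,0,0.0],[0,0,0],[0,0,0],[0,0,-0.01],[0,0,-0.03],[0,0,-0.07],[0,0,-0.1],[0,0,-0.1]], "jaw": [0,0,0.045,0.045,0.045,0.045,0.045,0.045,0.045,0.045]}}

```text
time_s: 7.17
tool_pos: [622.3, -182.9, 316.2]
tcp_rot: [3.137, 0.074, 0.025]
wrist_force: [0.3, 0.4, 0.9]
gripper_width: 45.0
```

```bash
python3 w.py w8
python3 - <<'E'
from h import *
d=load("w8.npz"); W=wworld(d); Z=W[...,2]
hsv=cv2.cvtColor(d["pixels"],cv2.COLOR_BGR2HSV);H,S,V=[hsv[...,i].astype(int) for i in range(3)]
m=(H>=5)&(H<=18)&(S>120)&(Z>50)&(Z<70); m[:, :200]=0; m[:,360:]=0; print(m.sum(),np.percentile(Z[m],[5,50,95]))
m&=Z>60; print(cv2.minAreaRect(W[m][:,:2].astype(np.float32)))
m=((H<4)|(H>176))&(S>120)&(abs(Z-97)<3); print("knob",cv2.minEnclosingCircle(W[m][:,:2].astype(np.float32)),W[m].mean(0))
E
```

```text
7.2167 [ 621.3 -182.7  312.9] 0.0459 [-3.600e-02  4.920e-01 -6.000e-02  1.000e-03 -1.007e+00  1.653e+00] [-0.8  0.1 -0.2] 44.800853684487116
1255 [56.06265951 62.10509022 63.21617382]
((619.3497924804688, -182.14393615722656), (31.958332061767578, 23.800477981567383), 3.269573926925659)
knob ((660.9483642578125, -121.17109680175781), 5.805610179901123) [ 660.97858168 -121.25327818   97.2008599 ]
```

View pics/w8.png

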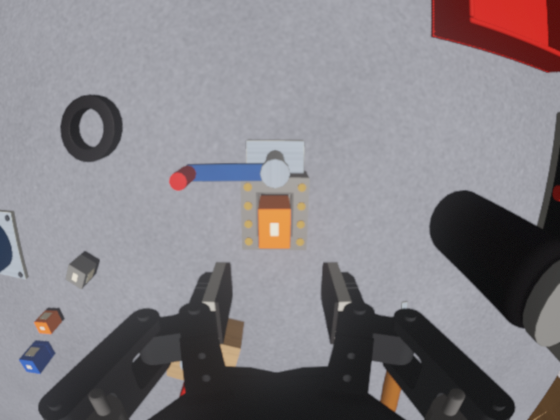

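Run:
```python
from h import *
move(660.8,-121.2,300,-1.5)
```

```text
trans m [ 0.0421 -0.0596  0.0132] rot [-0.0071 -0.0102  1.5459] rows 12.4
```

Call:
{"api": "send_rows", "payload": {"rotation": [[0,0,0.12],[0,0,0.24],[0,0,0.36],[0,0,0.48],[0,0,0.6],[0,0,0.72],[0,0,0.84],[0,0,0.96],[0,0,1.08],[0,0,1.2],[0,0,1.32],[0,0,1.44]], "translation": [[0.005,-0.007,0],[0.01,-0.014,0],[0.015,-0.021,0],[0.02,-0.028,0],[0.025,-0.035,0],[0.03,-0.042,0],[0.035,-0.05,0],[0.042,-0.06,0],[0.042,-0.06,0],[0.042,-0.06,0.005],[0.042,-0.06,0.01],[0.042,-0.06,0.013]], "jaw": [0.022,0.022,0.022,0.022,0.022,0.022,0.022,0.022,0.022,0.022,0.022,0.022]}}

```text
time_s: 8.22
tool_pos: [659.2, -120.5, 293.3]
tcp_rot: [2.402, -2.024, -0.001]
wrist_force: [-0.6, 0.2, 0.3]
gripper_width: 22.2
```

Call:
{"api": "send_rows", "payload": {"rotation": [[0,0,0.106],[0,0,0.106],[0,0,0.106]], "translation": [[0,0,0],[0,0,0],[0,0,0]], "jaw": [0.022,0.022,0.022]}}

```text
time_s: 8.47
tool_pos: [659.4, -120.6, 294.1]
tcp_rot: [-2.301, 2.139, -0.0]
wrist_force: [-0.3, -0.8, 0.1]
gripper_width: 21.9
```

```bash
python3 w.py w9
python3 - <<'E'
from h import *
from cell import bot
s=bot.read_state(); print(s["tcp_rot"])
d=load("w9.npz"); W=wworld(d); Z=W[...,2]
A=np.array([[0,1,0.001],[-.946,0,-.324],[-.324,0,.946]]); T=(W@d["R"].T+d["t"])@A+np.array([83.1,0,30.6])
hsv=cv2.cvtColor(d["pixels"],cv2.COLOR_BGR2HSV);H,S,V=[hsv[...,i].astype(int) for i in range(3)]
m=((H<4)|(H>176))&(S>120)&(abs(Z-97)<3); print("knob",cv2.minEnclosingCircle(W[m][:,:2].astype(np.float32)),"tool",cv2.minEnclosingCircle(T[m][:,:2].astype(np.float32)),T[m].mean(0))
move(660.8,-121.2,249,-1.5)
E
```

```text
8.5167 [ 659.5 -120.7  294.4] -1.4981 [ 0.06   0.547 -0.014  0.    -1.009  0.013] [-0.1 -0.   0.2] 21.550735853659607
[-2.30025973e+00  2.13885207e+00 -9.38833704e-04]
knob ((660.4364013671875, -120.80245971679688), 6.211947917938232) tool ((0.1171758696436882, -1.1922727823257446), 6.211978912353516) [  1.05591438  -1.27596241 197.09489698]
trans m [ 0.0006 -0.0012  0.0454] rot [-0.0008 -0.      0.0019] rows 1.1
```

View pics/w9.png

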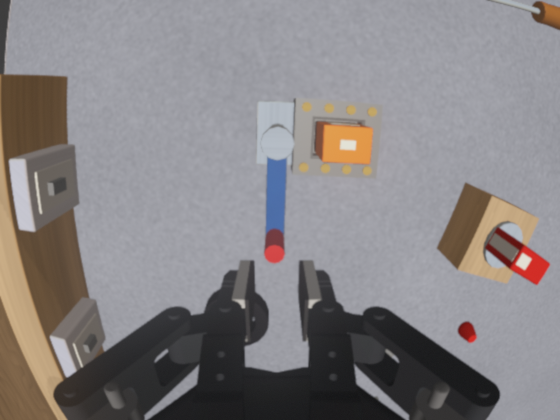

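Call:
{"api": "send_rows", "payload": {"rotation": [[0,0,0],[0,0,0],[0,0,0],[0,0,0],[0,0,0]], "translation": [[0.0005,-0.0012,0.01],[0.0005,-0.0012,0.02],[0.0005,-0.0012,0.032],[0.0005,-0.0012,0.045],[0.0005,-0.0012,0.045]], "jaw": [0.022,0.022,0.022,0.022,0.022]}}

```text
time_s: 8.93
tool_pos: [659.5, -121.0, 245.2]
tcp_rot: [2.295, -2.14, -0.008]
wrist_force: [-0.7, -0.1, -1.4]
gripper_width: 21.7
```

```bash
python3 w.py w10
python3 - <<'E'
from h import *
from cell import bot
s=bot.read_state(); R0=Ro.from_rotvec(s["tcp_rot"]).as_matrix(); p=s["tool_pos"]
pv=np.array([663,-180.6])
for i,a in enumerate(np.radians(np.linspace(92,188,17))):
    q=np.array([*(pv+60*np.array([np.cos(a),np.sin(a)])),p[2]]); tr=R0.T@(q-p)
    print(i,(tr/1000).round(4)," rotz",-(a-np.radians(92)).round(3), q[:2].round(1))
E
```

```text
8.9833 [ 660.  -121.1  246.8] -1.5005 [ 0.059  0.597 -0.057 -0.    -0.921  0.012] [-0.1 -0.2  0.6] 21.959426049159866
0 [-0.0004 -0.0009 -0.    ]  rotz -0.0 [ 660.9 -120.6]
1 [-0.0003  0.0054  0.    ]  rotz -0.105 [ 654.6 -121.2]
2 [0.0005 0.0116 0.    ]  rotz -0.209 [ 648.5 -122.4]
3 [0.0019 0.0177 0.0001]  rotz -0.314 [ 642.5 -124.2]
4 [0.004  0.0237 0.0001]  rotz -0.419 [ 636.7 -126.7]
5 [0.0066 0.0294 0.0001]  rotz -0.524 [ 631.2 -129.7]
6 [0.0098 0.0348 0.0001]  rotz -0.628 [ 626.1 -133.3]
7 [0.0136 0.0398 0.0002]  rotz -0.733 [ 621.3 -137.4]
8 [0.0179 0.0444 0.0002]  rotz -0.838 [ 617. -142.]
9 [0.0226 0.0485 0.0002]  rotz -0.942 [ 613.3 -147. ]
10 [0.0278 0.0521 0.0002]  rotz -1.047 [ 610.  -152.4]
11 [0.0333 0.0551 0.0002]  rotz -1.152 [ 607.4 -158.1]
12 [0.0391 0.0576 0.0002]  rotz -1.257 [ 605.3 -164.1]
13 [0.0451 0.0594 0.0002]  rotz -1.361 [ 603.9 -170.2]
14 [0.0512 0.0606 0.0002]  rotz -1.466 [ 603.1 -176.4]
15 [0.0575 0.0612 0.0002]  rotz -1.571 [ 603.  -182.7]
16 [0.0638 0.0611 0.0002]  rotz -1.676 [ 603.6 -189. ]
```

View pics/w10.png

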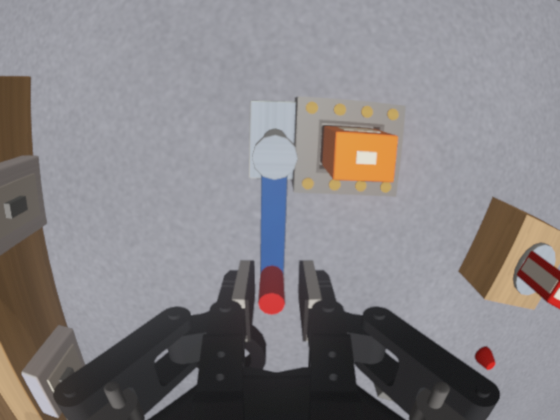

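Call:
{"api": "send_rows", "payload": {"rotation": [[0,0,-0.105],[0,0,-0.21],[0,0,-0.314],[0,0,-0.42],[0,0,-0.524],[0,0,-0.628],[0,0,-0.733],[0,0,-0.838],[0,0,-0.942],[0,0,-1.047],[0,0,-1.152],[0,0,-1.257]], "translation": [[-0.0003,0.0054,-0.001],[0.0005,0.0116,-0.001],[0.002,0.0177,-0.001],[0.004,0.0237,-0.001],[0.0066,0.0294,-0.001],[0.0098,0.0348,-0.001],[0.0136,0.0398,-0.001],[0.018,0.0444,-0.001],[0.0226,0.0485,-0.001],[0.0278,0.052,-0.001],[0.0333,0.055,-0.001],[0.039,0.0576,-0.001]], "jaw": [0.022,0.022,0.022,0.022,0.022,0.022,0.022,0.022,0.022,0.022,0.022,0.022]}}

```text
time_s: 9.98
tool_pos: [605.9, -163.9, 251.0]
tcp_rot: [-3.119, 0.373, -0.003]
wrist_force: [-0.2, 1.6, -0.5]
gripper_width: 22.4
```

```bash
python3 w.py w11
python3 - <<'E'
from h import *
move(603.0,-182.7,247.8,0.07); move(603.5,-188.5,247.8,0.07)
E
```

```text
10.0333 [ 605.6 -164.8  251. ] -0.2355 [-0.008  0.529 -0.174 -0.    -0.866  1.344] [-0.3 -0.3 -0.1] 22.2708029573988
trans m [0.0016 0.0181 0.0032] rot [-2.000e-04 -1.500e-03 -3.055e-01] rows 2.4
trans m [0.0034 0.0236 0.0032] rot [-2.000e-04 -1.500e-03 -3.055e-01] rows 2.4
```

View pics/w11.png

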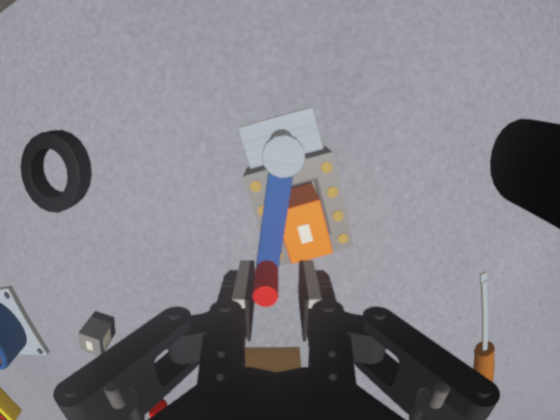

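Following well: the lever is now over the relay. I'll finish the arc onto the stop in small steps.

Call:
{"api": "send_rows", "payload": {"rotation": [[0,0,-0.1],[0,0,-0.2],[0,0,-0.305],[0,0,-0.305],[0,0,-0.305],[0,0,-0.305]], "translation": [[0,0.006,0.001],[0.0008,0.012,0.002],[0.0016,0.018,0.002],[0.0022,0.0205,0.002],[0.003,0.023,0.002],[0.003,0.023,0.002]], "jaw": [0.022,0.022,0.022,0.022,0.022,0.022]}}

```text
time_s: 10.53
tool_pos: [603.6, -187.3, 248.8]
tcp_rot: [3.14, 0.091, 0.003]
wrist_force: [-0.4, -0.3, -0.4]
gripper_width: 21.9
```

```bash
python3 w.py w12
cat > lev.py <<'E'
from h import *
import sys
d=load(sys.argv[1]+".npz"); W=wworld(d); Z=W[...,2]
hsv=cv2.cvtColor(d["pixels"],cv2.COLOR_BGR2HSV);H,S,V=[hsv[...,i].astype(int) for i in range(3)]
m=((H<4)|(H>176))&(S>120)&(abs(Z-97)<3)&(abs(W[...,1]+170)<80); k=W[m].mean(0); print("knob",k)
m=(abs(Z-75.2)<1.5)&(np.hypot(W[...,0]-663,W[...,1]+180.6)<14); p=W[m].mean(0); print("post",p)
v=k-p; print("lever angle rel. to yaw .042:",np.pi-np.arctan2(v[1],v[0])%(2*np.pi)+0.042)
m=(H>100)&(H<125)&(S>130)&(abs(Z-71)<3)&(abs(W[...,1]+170)<60)&(abs(W[...,0]-630)<60)
if m.sum()>50: q=W[m][:,:2]; r=cv2.fitLine(q.astype(np.float32),cv2.DIST_HUBER,0,.01,.01).ravel(); print("arm dir",np.arctan2(r[1],r[0]), m.sum())
E
python3 lev.py w12
```

```text
10.5833 [ 603.6 -187.1  248.8] 0.059 [-0.045  0.538 -0.165  0.    -0.866  1.675] [ 0.3 -1.  -0.2] 22.045975690226026
knob [ 604.35378728 -182.00162894   96.94476478]
post [ 663.49364162 -180.67026104   75.22477484]
lever angle rel. to yaw .042: 0.019491607382651842
arm dir 0.014590258 1366
```

View pics/w12.png

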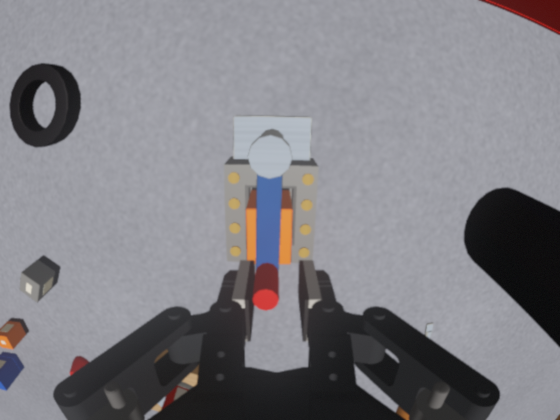

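Call:
{"api": "send_rows", "payload": {"rotation": [[0,0,0],[0,0,0],[0,0,0],[0,0,0]], "translation": [[0,0.001,0],[0,0.002,0],[0,0.003,0],[0,0.003,0]], "jaw": [0.022,0.022,0.022,0.022]}}

```text
time_s: 10.92
tool_pos: [603.7, -188.8, 248.7]
tcp_rot: [-3.138, -0.096, -0.002]
wrist_force: [-0.9, 5.4, 1.4]
gripper_width: 22.2
```

```bash
python3 w.py w13;python3 lev.py w13
```

```text
10.9667 [ 603.7 -188.8  248.7] 0.061 [-0.048  0.539 -0.162 -0.002 -0.868  1.681] [-1.   5.6  1.7] 22.03156344889264
knob [ 604.47841152 -182.88026359   96.95341662]
post [ 663.45836425 -180.72838906   75.23295148]
lever angle rel. to yaw .042: 0.0055313292065697
arm dir 0.012155663 958
```

Run:
```python
from h import *
move(455,-115,345,-0.44)
```

```text
trans m [-0.1438 -0.0829 -0.0964] rot [-0.0019 -0.001   0.501 ] rows 4.6
```

Call:
{"api": "send_rows", "payload": {"rotation": [[0,0,0],[0,0,0],[0,0,0],[0,0,0],[0,0,0.1],[0,0,0.2],[0,0,0.3],[0,0,0.4],[0,0,0.501],[0,0,0.501],[0,0,0.501],[0,0,0.501]], "translation": [[0,-0.002,0],[0,-0.006,0],[0,-0.006,-0.02],[0,-0.006,-0.05],[-0.01,-0.01,-0.08],[-0.04,-0.025,-0.0964],[-0.075,-0.045,-0.0964],[-0.11,-0.065,-0.0964],[-0.144,-0.083,-0.0964],[-0.144,-0.083,-0.0964],[-0.144,-0.083,-0.0964],[-0.144,-0.083,-0.0964]], "jaw": [0.022,0.022,0.022,0.022,0.022,0.05,0.05,0.05,0.06,0.06,0.06,0.06]}}

```text
time_s: 11.97
tool_pos: [455.0, -115.9, 345.6]
tcp_rot: [-3.066, 0.683, -0.006]
wrist_force: [0.9, 0.1, -0.4]
gripper_width: 60.1
```

```bash
python3 w.py w14
python3 - <<'E'
from h import *
from cell import bot
d=load("w14.npz"); W=wworld(d); Z=W[...,2]
A=np.array([[0,1,0.001],[-.946,0,-.324],[-.324,0,.946]]); T=(W@d["R"].T+d["t"])@A+np.array([83.1,0,30.6])
hsv=cv2.cvtColor(d["pixels"],cv2.COLOR_BGR2HSV);H,S,V=[hsv[...,i].astype(int) for i in range(3)]
near=np.hypot(W[...,0]-457,W[...,1]+115)<70
m=near&(abs(Z-91)<2.5); print(m.sum(),np.median(Z[m]),"top world",cv2.minAreaRect(W[m][:,:2].astype(np.float32)),"tool",cv2.minAreaRect(T[m][:,:2].astype(np.float32)))
m=near&(abs(Z-45)<2); print("stand",cv2.minAreaRect(W[m][:,:2].astype(np.float32)))
m=near&(Z>85)&(S<70)&(V>150); print("mark",m.sum(),W[m].mean(0),T[m].mean(0))
E
```

```text
12.0167 [ 455.5 -116.1  345.4] -0.4392 [ 9.800e-02  1.770e-01 -4.480e-01  1.000e-03 -9.420e-01  1.034e+00] [ 0.9 -0.1  0.5] 60.01060790852692
1737 91.18501253781002 top world ((459.04412841796875, -113.78180694580078), (22.017683029174805, 46.34693145751953), 69.08849334716797) tool ((1.7776031494140625, -3.235785484313965), (22.0169734954834, 46.341094970703125), 85.7914047241211)
stand ((458.4300537109375, -113.45747375488281), (70.72637939453125, 70.46564483642578), 77.6060791015625)
mark 434 [ 468.47634899 -119.34485123  126.73527572] [ 12.81231572  -2.27228595 218.97427973]
```

View pics/w14.png

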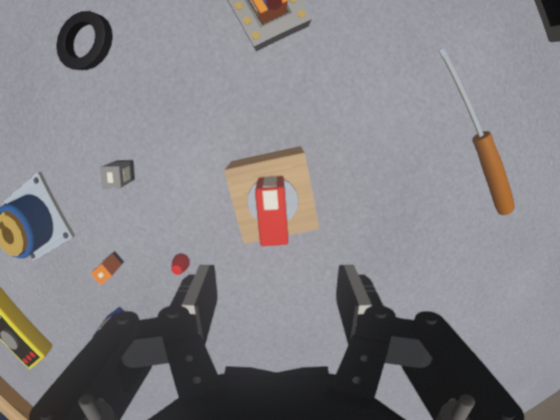

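Run:
```python
from h import *
move(459,-113.8,228,-0.365)
```

```text
trans m [ 0.0018 -0.0034  0.1174] rot [-0.001  -0.0032 -0.0742] rows 2.8
```

Call:
{"api": "send_rows", "payload": {"rotation": [[0,-0.002,-0.074],[0,-0.002,-0.074],[0,-0.002,-0.074],[0,-0.002,-0.074],[0,-0.002,-0.074],[0,-0.002,-0.074],[0,-0.002,-0.074]], "translation": [[0.002,-0.0035,0.01],[0.002,-0.0035,0.04],[0.002,-0.0035,0.075],[0.002,-0.0035,0.1],[0.002,-0.0035,0.117],[0.002,-0.0035,0.117],[0.002,-0.0035,0.117]], "jaw": [0.06,0.06,0.06,0.06,0.06,0.06,0.06]}}

```text
time_s: 12.6
tool_pos: [459.2, -114.0, 227.0]
tcp_rot: [3.089, -0.571, -0.004]
wrist_force: [1.1, 0.5, 0.1]
gripper_width: 60.0
```

```bash
python3 w.py w15
cat > key.py <<'E'
from h import *
import sys
d=load(sys.argv[1]+".npz"); W=wworld(d)
A=np.array([[0,1,0.001],[-.946,0,-.324],[-.324,0,.946]]); T=(W@d["R"].T+d["t"])@A+np.array([83.1,0,30.6])
box=np.zeros(T.shape[:2],bool); box[200:380,225:330]=1
z=T[...,2]; m=box&(abs(T[...,1])<13)&(abs(T[...,0])<30)&(z>110)&(z<150)
zt=np.percentile(z[m],30); m&=abs(z-zt)<2.5
print("top z",np.median(z[m]),m.sum(),cv2.minAreaRect(T[m][:,:2].astype(np.float32)),"x",np.percentile(T[m][:,0],[1,99]),"y",np.percentile(T[m][:,1],[1,99]))
E
python3 key.py w15
```

```text
12.65 [ 459.5 -113.9  228.1] -0.3655 [ 1.010e-01  3.510e-01 -5.810e-01 -1.000e-03 -6.380e-01  1.104e+00] [ 0.3 -0.4 -0.3] 59.73562529408793
top z 135.78912494865943 4686 ((-0.18790054321289062, -0.33385372161865234), (22.1580867767334, 47.035831451416016), 89.80461120605469) x [-22.04830083  22.31683604] y [-10.96666524  10.34096562]
```

View pics/w15.png

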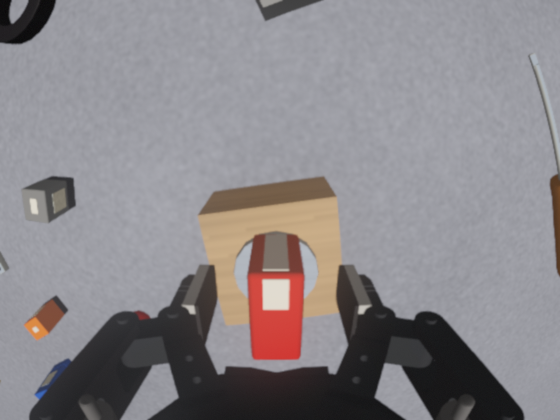

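Handle is centred to within 0.4 mm and aligned. Closing on it.

Call:
{"api": "send_rows", "payload": {"rotation": [[0,0,0],[0,0,0],[0,0,0],[0,0,0],[0,0,0],[0,0,0],[0,0,0]], "translation": [[0,0,0],[0,0,0],[0,0,0],[0,0,0],[0,0,0],[0,0,0],[0,0,0]], "jaw": [0,0,0,0,0,0,0]}}

```text
time_s: 13.23
tool_pos: [458.7, -113.7, 229.0]
tcp_rot: [-3.088, 0.57, -0.003]
wrist_force: [-0.1, 0.3, 5.2]
gripper_width: 21.5
```

```bash
python3 w.py w16; python3 key.py w16
python3 - <<'E'
from h import *
move(459,-113.8,345,-0.365)
move(490,150,345,0.09)
E
```

```text
13.2833 [ 458.7 -113.7  229.1] -0.365 [ 1.020e-01  3.480e-01 -5.830e-01 -1.000e-03 -6.380e-01  1.104e+00] [-0.6  0.8  6.5] 21.495269335982385
top z 137.80070798511505 5042 ((0.13066864013671875, 0.1455240249633789), (25.924381256103516, 47.33428192138672), 88.9555892944336) x [-21.92902961  22.27197851] y [-12.19960904  12.11193326]
trans m [ 0.0006 -0.0002 -0.1159] rot [-0.0013 -0.0018 -0.    ] rows 2.8
trans m [-0.0646 -0.2576 -0.1157] rot [-0.0009 -0.0021 -0.455 ] rows 6.9
```

Call:
{"api": "send_rows", "payload": {"rotation": [[0,0,0],[0,0,0],[0,0,0],[0,0,0],[0,0,-0.1],[0,0,-0.2],[0,0,-0.3],[0,0,-0.4],[0,0,-0.455],[0,0,-0.455],[0,0,-0.455],[0,0,-0.455]], "translation": [[0,0,-0.015],[0,0,-0.04],[0,0,-0.08],[0,0,-0.115],[-0.005,-0.03,-0.116],[-0.015,-0.065,-0.116],[-0.025,-0.1,-0.116],[-0.035,-0.14,-0.116],[-0.045,-0.18,-0.116],[-0.055,-0.22,-0.116],[-0.065,-0.2576,-0.116],[-0.075,-0.279,-0.116]], "jaw": [0,0,0,0,0,0,0,0,0,0,0,0]}}

```text
time_s: 14.28
tool_pos: [488.1, 177.0, 343.8]
tcp_rot: [-3.137, -0.144, -0.001]
wrist_force: [1.9, -0.7, -1.8]
gripper_width: 21.7
```

Call:
{"api": "send_rows", "payload": {"rotation": [[0,0,0],[0,0,0],[0,0,0]], "translation": [[0,0,0],[0,0,0],[0,0,0]], "jaw": [0,0,0]}}

```text
time_s: 14.53
tool_pos: [487.4, 173.3, 343.5]
tcp_rot: [-3.138, -0.14, 0.003]
wrist_force: [0.3, -0.2, -1.9]
gripper_width: 21.5
```

```bash
python3 w.py w17; python3 key.py w17
```

```text
14.5833 [487.5 172.8 343.7] 0.0886 [ 6.540e-01  2.580e-01 -3.430e-01 -1.000e-03 -9.710e-01  1.006e+00] [-0.4 -0.1 -0.9] 21.53344815590094
top z 137.86673942490393 5042 ((-0.11262130737304688, 0.09362316131591797), (25.962543487548828, 47.11738967895508), 89.31175994873047) x [-22.0438188   22.23753334] y [-12.12207261  12.10332351]
```

View pics/w17.png

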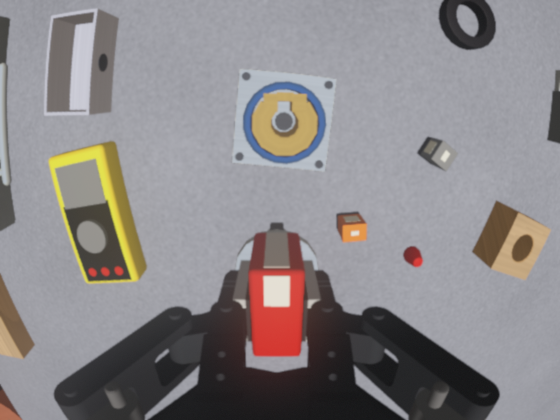

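Run:
```python
from h import *
from cell import bot
s=bot.read_state()
d=load("w17.npz"); W=wworld(d); Z=W[...,2]
near=(abs(W[...,0]-556)<60)&(abs(W[...,1]-173)<60)
m=near&(abs(Z-60.2)<1.5); P=W[m][:,:2]
# outer circle fit from hull of blue+brass? brass
hull=cv2.convexHull(P.astype(np.float32)); print("face",m.sum(),np.median(Z[m]),cv2.fitEllipse(hull))
mp=near&(abs(Z-8.2)<1.5); print("plate",cv2.minAreaRect(W[mp][:,:2].astype(np.float32)))
# rectified view at z=60
c=np.array([555.6,173.6]); g=np.arange(-30,30,0.12)
X,Y=np.meshgrid(g,g); pts=np.stack([c[0]-Y.ravel(),c[1]-X.ravel(),np.full(X.size,60.2)],-1)
uv=wproj(d,pts).astype(np.float32); r=cv2.remap(d["pixels"],uv[:,0].reshape(X.shape),uv[:,1].reshape(X.shape),cv2.INTER_CUBIC)
cv2.imwrite("pics/rect.png",r)
```

```text
face 2563 60.28766834535931 ((555.5411376953125, 173.47645568847656), (50.97401428222656, 51.801021575927734), 81.80818176269531)
plate ((554.9754028320312, 173.56378173828125), (90.38665771484375, 90.86805725097656), 89.44573211669922)
```

View pics/rect.png

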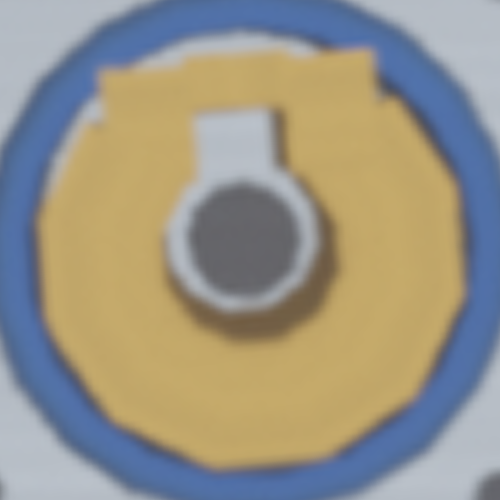

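Run:
```python
from h import *
move(555,173.4,296,0.08)
```

```text
trans m [0.0673 0.0054 0.0476] rot [-0.0004  0.0014  0.0086] rows 2.0
```

Call:
{"api": "send_rows", "payload": {"rotation": [[0,0.001,0.008],[0,0.001,0.008],[0,0.001,0.008],[0,0.001,0.008],[0,0.001,0.008],[0,0.001,0.008],[0,0.001,0.008]], "translation": [[0.025,0.002,0],[0.05,0.005,0],[0.067,0.005,0.015],[0.067,0.005,0.035],[0.067,0.005,0.0475],[0.067,0.005,0.0475],[0.067,0.005,0.0475]], "jaw": [0,0,0,0,0,0,0]}}

```text
time_s: 15.17
tool_pos: [555.1, 173.4, 296.1]
tcp_rot: [3.139, 0.125, -0.001]
wrist_force: [-0.5, 0.2, -1.7]
gripper_width: 21.6
```

```bash
python3 w.py w18; python3 key.py w18
cat > hub.py <<'E'
from h import *
import sys
from scipy.optimize import least_squares
d=load(sys.argv[1]+".npz"); W=wworld(d); Z=W[...,2]
A=np.array([[0,1,0.001],[-.946,0,-.324],[-.324,0,.946]]); T=(W@d["R"].T+d["t"])@A+np.array([83.1,0,30.6])
near=(abs(W[...,0]-556)<60)&(abs(W[...,1]-173)<60)
m=near&(abs(Z-60.3)<1.8)
def circ(m,r,n):
    P=T[m][:,:2]; # angular extreme points
    c=P.mean(0); 
    for _ in range(6):
        v=P-c; a=np.arctan2(v[:,1],v[:,0]); rr=np.hypot(*v.T); b=((a+np.pi)/(2*np.pi)*72).astype(int)
        E=np.array([P[b==k][rr[b==k].argmax()] for k in np.unique(b) if rr[b==k].max()>r-3.5])
        f=least_squares(lambda q:np.hypot(E[:,0]-q[0],E[:,1]-q[1])-r,c,loss="soft_l1"); c=f.x
    print(n,m.sum(),"tool c",c.round(2),"pts",len(E))
circ(m,25.3,"face")
print("face z",np.median(Z[m]),np.median(T[m][:,2]))
hsv=cv2.cvtColor(d["pixels"],cv2.COLOR_BGR2HSV)
b=near&(hsv[...,0]>100)&(hsv[...,0]<125)&(hsv[...,1]>130); print("blue z",np.percentile(Z[b],[5,50,95]))
zt=np.percentile(Z[b],80); circ(b&(abs(Z-zt)<1.5),34.2,"blue rim")
p=near&(abs(Z-8.2)<1.5); r=cv2.minAreaRect(T[p][:,:2].astype(np.float32)); print("plate",r)
E
python3 hub.py w18; python3 hub.py w17
```

```text
15.2167 [555.3 173.8 297.2] 0.0805 [ 0.582  0.41  -0.246  0.    -0.913  1.07 ] [ 0.1 -0.5 -2.6] 21.231473430783318
top z 137.8687530304139 5040 ((-0.3218517303466797, -0.17425823211669922), (47.102195739746094, 26.0318546295166), 1.0289227962493896) x [-21.98949027  22.26053666] y [-12.23220389  12.14291334]
face 2006 tool c [0.41 0.28] pts 47
face z 60.237699404112696 235.85122937682374
blue z [53.12525653 54.11528788 55.23310921]
blue rim 509 tool c [9.71 1.09] pts 15
plate ((0.1670684814453125, -0.003448486328125), (90.5549545288086, 90.47694396972656), 5.184933662414551)
face 2616 tool c [67.68  6.17] pts 72
face z 60.28928712837309 283.16624684782164
blue z [52.91346897 54.23583329 55.48150339]
blue rim 211 tool c [72.87  9.68] pts 23
plate ((67.68079376220703, 6.200843811035156), (90.86334228515625, 90.38589477539062), 5.693321704864502)
```

View pics/w18.png

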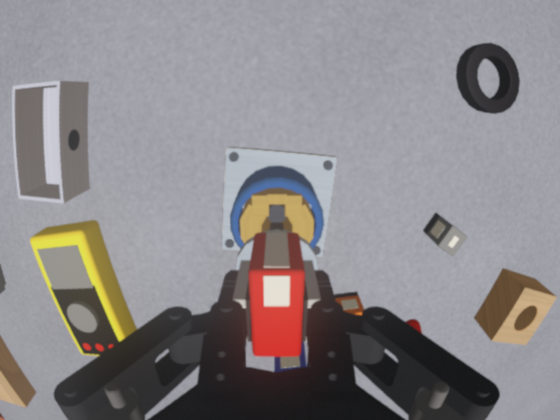

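Call:
{"api": "send_rows", "payload": {"rotation": [[0,0,0],[0,0,0],[0,0,0],[0,0,0],[0,0,0],[0,0,0],[0,0,0],[0,0,0]], "translation": [[0.0003,0.0003,0.005],[0.0003,0.0003,0.01],[0.0003,0.0003,0.013],[0.0003,0.0003,0.016],[0.0003,0.0003,0.019],[0.0003,0.0003,0.021],[0.0003,0.0003,0.021],[0.0003,0.0003,0.021]], "jaw": [0,0,0,0,0,0,0,0]}}

```text
time_s: 15.88
tool_pos: [555.4, 174.4, 275.4]
tcp_rot: [-3.138, -0.128, -0.001]
wrist_force: [0.1, -0.0, -2.2]
gripper_width: 21.1
```

Call:
{"api": "send_rows", "payload": {"rotation": [[0,0,0],[0,0,0],[0,0,0],[0,0,0],[0,0,0]], "translation": [[0,0,0.001],[0,0,0.002],[0,0,0.003],[0,0,0.004],[0,0,0.005]], "jaw": [0,0,0,0,0]}}

```text
time_s: 16.3
tool_pos: [555.4, 174.4, 270.4]
tcp_rot: [-3.138, -0.128, -0.001]
wrist_force: [-0.3, -1.4, -1.1]
gripper_width: 21.2
```

```bash
python3 w.py w19; python3 hub.py w19 | head -2; python3 key.py w19
```

```text
16.35 [555.3 174.3 270.2] 0.0813 [ 5.82e-01  4.42e-01 -2.74e-01 -1.00e-03 -8.55e-01  1.07e+00] [ 0.6  0.3 -1.6] 21.391971784320607
face 1825 tool c [-0.29  1.36] pts 44
face z 60.22056064332925 210.2730172041037
top z 137.8757011820651 5015 ((-0.167938232421875, 0.04102516174316406), (25.931346893310547, 47.219207763671875), 89.76750946044922) x [-22.16164893  22.21303431] y [-12.1662978   12.08485126]
```

View pics/w19.png

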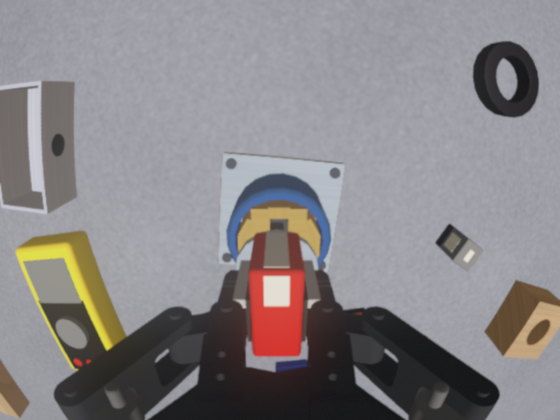

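Call:
{"api": "send_rows", "payload": {"rotation": [[0,0,0],[0,0,0],[0,0,0],[0,0,0],[0,0,0],[0,0,0]], "translation": [[0,0.001,0],[0,0.001,0.001],[0,0.001,0.002],[0,0.001,0.003],[0,0.001,0.004],[0,0.001,0.004]], "jaw": [0,0,0,0,0,0]}}

```text
time_s: 16.85
tool_pos: [555.4, 173.3, 266.2]
tcp_rot: [-3.138, -0.128, -0.0]
wrist_force: [0.2, -0.1, -2.1]
gripper_width: 21.1
```

```bash
python3 w.py w20; python3 hub.py w20 | head -2; python3 key.py w20
```

```text
16.9 [555.5 173.4 266.4] 0.0814 [ 0.581  0.446 -0.279 -0.    -0.846  1.072] [ 0.2  0.2 -1.7] 21.557356288366602
face 1758 tool c [-0.11  0.26] pts 44
face z 60.21770709375235 206.0485081661608
top z 137.86915908918476 5049 ((-0.008962631225585938, -0.10372161865234375), (47.27870559692383, 25.941640853881836), 0.5031578540802002) x [-22.22802182  22.31640575] y [-12.13329862  12.10800147]
```

Call:
{"api": "send_rows", "payload": {"rotation": [[0,0,0],[0,0,0],[0,0,0],[0,0,0],[0,0,0],[0,0,0],[0,0,0],[0,0,0]], "translation": [[0,0.0002,0.002],[0,0.0002,0.004],[0,0.0002,0.007],[0,0.0002,0.01],[0,0.0002,0.013],[0,0.0002,0.016],[0,0.0002,0.018],[0,0.0002,0.018]], "jaw": [0,0,0,0,0,0,0,0]}}

```text
time_s: 17.57
tool_pos: [555.6, 173.2, 248.7]
tcp_rot: [-3.138, -0.128, -0.001]
wrist_force: [-2.0, -0.2, 4.5]
gripper_width: 21.4
```

```bash
python3 w.py w21; python3 hub.py w21 | head -2; python3 key.py w21
```

```text
17.6167 [555.6 173.2 248.9] 0.0816 [ 0.58   0.468 -0.296 -0.    -0.807  1.072] [-2.5 -0.6  4.6] 21.159073991419877
face 1308 tool c [-0.25  0.11] pts 42
face z 60.20448964811402 188.56003339164874
top z 137.8457550041448 5024 ((-0.6236457824707031, 0.040123939514160156), (25.881162643432617, 47.042118072509766), 89.55257415771484) x [-21.91264777  22.2471095 ] y [-12.1760148   12.11893509]
```

View pics/w21.png

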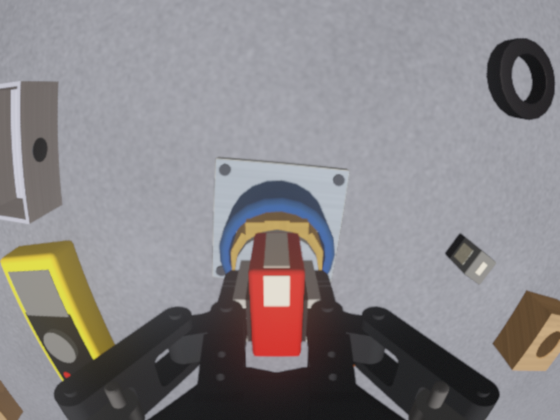

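Call:
{"api": "send_rows", "payload": {"rotation": [[0,0,0],[0,0,0],[0,0,0],[0,0,0],[0,0,0],[0,0,0]], "translation": [[-0.0003,0,0.001],[-0.0003,0,0.002],[-0.0003,0,0.003],[-0.0003,0,0.004],[-0.0003,0,0.0045],[-0.0003,0,0.0045]], "jaw": [0,0,0,0,0,0]}}

```text
time_s: 18.12
tool_pos: [555.4, 173.2, 244.4]
tcp_rot: [-3.138, -0.128, -0.002]
wrist_force: [-1.3, -1.0, 5.6]
gripper_width: 21.4
```

```bash
python3 w.py w22; python3 hub.py w22 | head -2; python3 key.py w22
```

```text
18.1667 [555.4 173.2 244.4] 0.0817 [ 0.581  0.473 -0.3   -0.    -0.796  1.072] [-1.8 -1.2  6.1] 21.02003192099593
face 1166 tool c [-0.25  0.11] pts 40
face z 60.26335527348567 184.18504993058423
top z 137.84051631438973 5018 ((-0.3068981170654297, 0.0869903564453125), (25.95989227294922, 46.890560150146484), 89.40641784667969) x [-22.08588755  22.23963303] y [-12.17180082  12.09642313]
```

Call:
{"api": "send_rows", "payload": {"rotation": [[0,0,0],[0,0,0],[0,0,0],[0,0,0]], "translation": [[0,0,0.0005],[0,0,0.001],[0,0,0.0015],[0,0,0.0015]], "jaw": [0,0,0,0]}}

```text
time_s: 18.5
tool_pos: [555.4, 173.2, 244.1]
tcp_rot: [-3.138, -0.129, -0.003]
wrist_force: [-3.5, -1.4, 11.3]
gripper_width: 21.2
```

```bash
python3 w.py w23; python3 hub.py w23 | head -2; python3 key.py w23
```

```text
18.55 [555.4 173.2 244.1] 0.082 [ 0.581  0.473 -0.301  0.    -0.794  1.072] [-4.3 -0.5 11.9] 21.46491797504938
face 1147 tool c [-0.28  0.1 ] pts 40
face z 60.2242132080342 183.92522066518106
top z 137.82734861269344 5041 ((-0.2761116027832031, -0.006541252136230469), (25.96515655517578, 47.05112838745117), 89.99768829345703) x [-22.01870754  22.30501569] y [-12.16303791  12.10973068]
```

Call:
{"api": "send_rows", "payload": {"rotation": [[0,0,0],[0,0,0],[0,0,0],[0,0,0],[0,0,0],[0,0,0]], "translation": [[0,0,0.0005],[0,0,0.001],[0,0,0.0012],[0,0,0.0012],[0,0,0.0012],[0,0,0.0012]], "jaw": [0,0,0,0,0,0]}}

```text
time_s: 19.05
tool_pos: [555.3, 173.2, 244.0]
tcp_rot: [-3.138, -0.129, -0.003]
wrist_force: [-6.0, -1.3, 17.0]
gripper_width: 21.2
```

```bash
python3 w.py w24; python3 hub.py w24 | head -2
python3 - <<'E'
from h import *
from cell import bot
for n in ["scene","top"]:
    d=bot.snapshot(n); np.savez(n+"9.npz",**d)
    im=d["pixels"]
    c=im[170:290,190:370] if n=="scene" else im[150:300,180:380]
    cv2.imwrite(f"pics/{n}9.png",cv2.resize(c,None,fx=4,fy=4,interpolation=cv2.INTER_CUBIC))
s=bot.read_state(); print(s["wrist_force"],s["moment"],s["tool_pos"])
E
```

```text
19.1 [555.3 173.2 244. ] 0.0823 [ 5.810e-01  4.730e-01 -3.010e-01  1.000e-03 -7.940e-01  1.072e+00] [-6.4 -1.6 16.3] 21.434325760120355
face 1157 tool c [-0.25  0.13] pts 40
face z 60.251009632256036 183.878043873022
[-6.25020652 -1.89451063 16.8761171 ] [-0.46632589  1.93416736 -0.05482847] [555.32009752 173.20201433 244.06383925]
```

View pics/scene9.png

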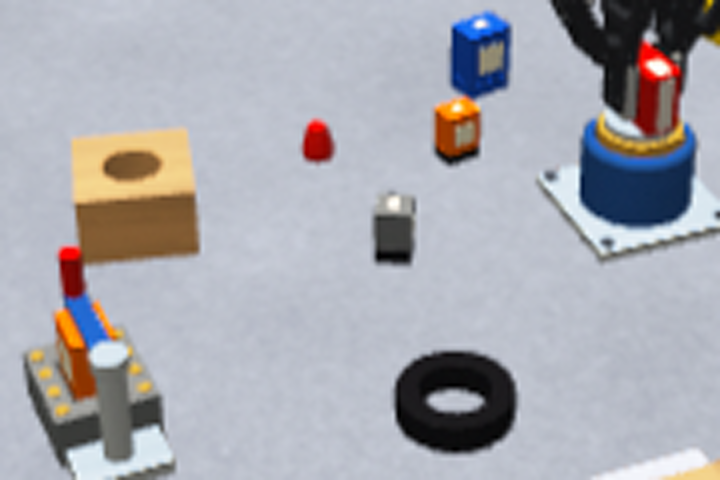

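View pics/top9.png

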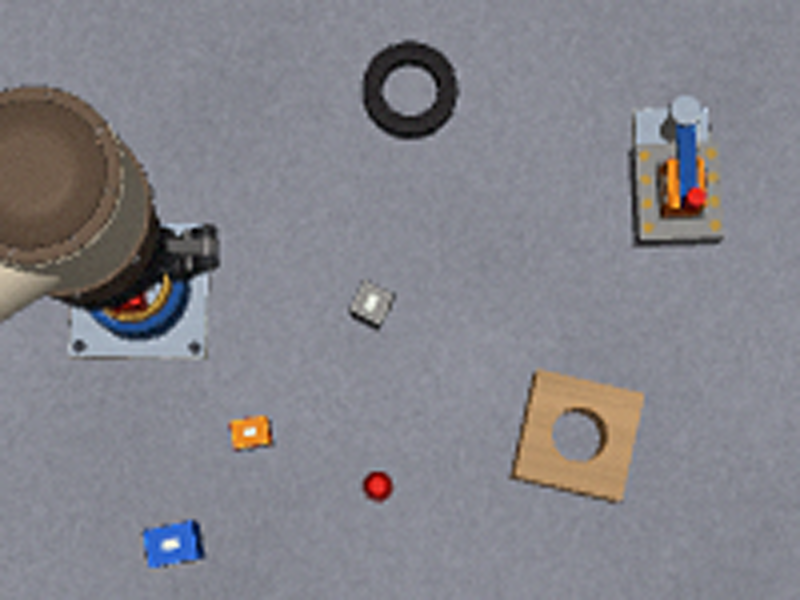

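```bash
python3 -c "
from cell import bot
print(bot.job_done())"
```

```text
the job is handed in; nothing more can be done
None
```

The job is finished and was handed in at about 19 s of the 72 s allowed. The arm is still holding the handle pressed home.

- **Relay:** I loaded the larger orange relay. Its top measured 62.1 mm above the bench, which matches the 62 mm for full seating.
- **Lever:** I swung it shut until the push force rose to 5.6 N at the stop. The angle measured about 0.005 rad, and the final top view shows the arm still over the relay.
- **Handle:** I pressed the handle in with its key set at 0.08 rad, the keyway direction I read from the image. The key entered without rubbing.
- **Collar:** It sits on the hub face to within about 0.1 mm by the wrist camera. In the last 2.7 mm of commanded push the tool moved only about 0.4 mm, while the upward force went from 6 N to 17 N. That fits a collar resting on the face, not just the spring.
- **Bystanders:** The ones in view of the last two crops (small orange and blue relays, grey relay, cone connector, tape) look unmoved. The screwdriver, flask, meter and wiring box were outside those crops. I did not check them again at the end.

**Disagreements:** A sideways force of about 6 N remains on the pressed handle. Early on, the top and wrist cameras differed by about 2.6 mm on the relay's position, so I aligned each fit using the wrist camera alone.

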